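# Clear the small weights off the conservation board into their tray

### The arm

A 7-joint arm with a two-finger parallel gripper is mounted at the origin on the work surface. World frame = base frame: x ahead of the robot, y to its left, z up, the work surface at z = 0. Lengths are in m, angles in rad, forces in N, time in s.
With the tool pointing down it reaches from about 0.425 to 0.825 m from the base axis. Payload 3.6 kg.
Tool frame: the origin (TCP) lies between the finger pads; the fingertips stand 22 mm ahead of it and the grasp point (between the pads) lies 3 mm ahead of it; z points along the fingers, y is the direction in which the jaws open and shut (so a half turn about z gives the same grasp; the last joint's range is limited). The gripper opens to 85 mm and grips with 20 to 120 N. Pads are 22 mm wide; open, the fingers measure 114 mm over their backs; the gripper's body (76 mm by 85 mm) begins 54 mm behind the grasp point. The pads swing forward as they close: fully open they stand 13 mm farther back than shut.
Start: joints at [1.284, 0.615, -0.013, 1.423, 0.008, 1.103, -0.04], TCP at [0.168, -0.628, 0.224] pointing down, gripper open.
Joint ranges: [-3.12, 3.12], [-0.3, 2.06], [-1.34, 1.32], [0.26, 2.42], [-1.36, 4.5], [0.01, 1.98], [-2.84, 2.84]. Speed limits (rad/s): [2.79, 2.79, 3.14, 3.14, 3.14, 3.14, 3.14].

### API

Orientations are given as a unit quaternion [x, y, z, w].
In Python, from workcell import ctrl, eyes, finish_job gives the robot as it stands.
- The arm moves only by the tool servo_tool, never from a script. Its arguments are lists of equal length, an entry for each row: "dp": the shift along the tool's x, y, z in mm, a list of three; "angular": the turn, a rotation vector about the tool's x, y, z in rad, a list of three. A call has exactly 10 rows; each row is the pose to reach, as a shift and turn from the pose commanded when the call began, along the tool's axes at that moment; what a row does not reach only later rows make up. A row lasts 1/12 s, in which the tool goes at most 41.7 mm and 7.16 degrees, less where a joint would pass 70% of its speed; a pose out of reach is approached as far as the arm can. A call with a gripper value outside its range is refused whole. "jaw" is the closure, from 0 (fully open) to 1 (shut), set as the call begins (left out, the last holds). The fingers move at their own pace and stop on an object; the grip force is fixed at half the most. Time passes only in rows, so rows that repeat a pose let the fingers close, or fill a call up. It gives the time, the measured TCP pose, the force and the opening at its end, in the units of the state.
- ctrl.state(): the state, without advancing time (a new reading comes with each control period).
- eyes.read_camera(name): name is "side" or "top" or "wrist"; returns the picture (420x560x3 uint8, blue, green, red); there is no depth.
- eyes.get_calibration(name): a dict with "fx", "fy", "cx", "cy" (pixels), "D" ([k1, k2, p1, p2, k3] as OpenCV has them; the pictures are not rectified), "rvec" (rotation vector, rad) and "tvec" (3), from world to camera coordinates, as OpenCV has them. Camera axes: x right, y down, z forward; pixel columns grow to the right and rows downward; lengths in m; the calibration is good to about 2 mm. A picture is of the moment at which its call begins: read the wrist's pose just before it. get_calibration takes no time and is no camera call; for the wrist camera it gives the pose at the moment of the call.
- finish_job(): hands the job in, once; it reports no verdict.
The state is a dict: "time": time; "q": joint angles; "dq": joint speeds; "joint_efforts": joint torques, N m; "tool_pos": TCP position; "tool_rot": TCP orientation; "force": force on the tool from outside, world axes, zero at the start; "wrist_torque": the same for the moment, N m; "finger_gap": opening from 0.0 (shut) to 1.0 (fully open).
Only numpy, scipy, OpenCV 4.12 (cv2) and the standard library are available. Lean on these libraries where they do the work, as an engineer would, in place of code of your own. Each camera call takes 0.05 s, during which the arm holds its last target.

### The job

The four small steel weights lying about the wooden work board (two round, two square) are finished with: push them across the board with the fingertips and over its edge, down into the shallow open tray that stands against one side of the board. Slide them only, never pick them up, because a dropped weight would mark the panel. Leave the small framed panel, the large knobbed weight that is still pressing it, and the spool of thread where they stand.

Things in the scene. Friction and masses are not known exactly. Their poses are not given: they have to be found in the camera images.
- board: Fixed wooden work board, 320 (x) x 460 (y) x 25 mm thick, lying on the table. Origin at the centre of its underside; its top is 25 mm above the table. Its own x axis points roughly away from the robot, its y axis roughly to the robot's left.
- tray: Fixed shallow open wooden tray with a grey felt floor, outside 180 (its x) x 120 (its y) x 20 mm high, walls 4 mm, floor 4 mm thick. Origin at the centre of its underside, axes parallel to the board's. One long side stands 1 mm from the board's left (+y) or right (-y) edge, which side changes; its rim is 5 mm lower than the board's top, so that what is pushed over that edge drops in. It stands farther up or down that edge each time.
- case: Closed dark wooden instrument case with brass catches, fixed, 180 x 120 x 49 mm and a flat brass handle to 59 mm, against the board's edge opposite the tray. Not part of the job. Origin at the centre of its underside.
- weight_round_a: Small round steel weight, a loose disc 34 mm in diameter, 14 mm high, about 0.1 kg, lying flat on the board. Origin at the centre of its underside.
- weight_round_b: A second round weight, the same as weight_round_a.
- weight_square_a: Small square steel weight, a loose block 30 x 30 mm, 14 mm high, about 0.1 kg, lying flat on the board at any yaw. Origin at the centre of its underside.
- weight_square_b: A second square weight, the same as weight_square_a.
- panel: Small inlaid wooden panel in a light wooden frame, 75 (x) x 115 (y) x 12 mm, loose, lying on the far part of the board with the knobbed weight on it. To be left alone. Origin at the centre of its underside.
- knob_weight: Large steel pressing weight, 50 mm in diameter, 48 mm high with its knob, 0.42 kg, standing loose on the panel. To be left alone. Origin at the centre of its underside.
- spool: Spool of blue thread with white ends, 28 mm in diameter, 40 mm high, 30 g, standing loose on end near the middle of the board, among the small weights. To be left alone. Origin at the centre of its underside.
Not all that is in view belongs to the job. Leave any green or purple look-alike of the weight_round_b alone. What is shaped like the weight_square_b but blue is not meant.

How it is judged:
By the outcome, as a careful person would: the job done as asked, in the order asked, and still so for the second after the job is handed in, with the robot touching nothing.
It also fails if it takes over 72 s, if anything falls off the work surface, if the arm or the gripper's body presses on something with over 40 N, if the wrist force passes 120 N, or if a joint passes its speed limit or range.

## Working session

There is one attempt and no reset: what is moved stays moved. The work goes in short steps, Python scripts to look and compute and a tool call to move; the robot and the scene stay as the last step left them, time stands still between calls to the robot, and variables do not carry over. Pictures are saved under pics/ and viewed, and the job is handed in when it is done.

Besides the shell and the picture viewer there is one more tool, called after "Call:" by a JSON object that holds its "fn" and its "kwargs", one argument or row to a line. servo_tool: Moves the arm, as the interface text tells. Its arguments: {"type":"object","properties":{"dp":{"type":"array","items":{"type":"array","items":{"type":"number"}}},"angular":{"type":"array","items":{"type":"array","items":{"type":"number"}}},"jaw":{"type":"number"}},"required":["dp","angular"]}

```bash
mkdir -p pics; ls; python3 - <<'E'
from workcell import ctrl, eyes
import cv2
s=ctrl.state(); print(s)
for n in ("top","side"):
    c=eyes.get_calibration(n); print(n,c)
    im=eyes.read_camera(n); cv2.imwrite(f'pics/{n}0.png',im)
E
```

```text
pics
{'time': 0.0, 'q': array([ 1.28348667,  0.61591199, -0.01263278,  1.42489778,  0.00810971,
        1.10337362, -0.04040472]), 'dq': array([-0.00111217,  0.00209373, -0.00064243, -0.00028812, -0.00082799,
        0.00064392,  0.00242119]), 'joint_efforts': array([-1.90037063e-04, -4.69221604e+01,  2.59077335e-01, -1.71035528e+01,
        9.97898402e-03,  9.43045656e-03, -1.14568195e-05]), 'tool_pos': array([ 0.16742658, -0.62726692,  0.22324316]), 'tool_rot': array([ 9.91503357e-01,  1.30074901e-01, -1.82688219e-04, -1.25703630e-03]), 'force': array([-0.40382788, -0.39003644, -0.15455534]), 'wrist_torque': array([ 0.02326766,  0.01097055, -0.0204702 ]), 'finger_gap': 1.000384267331282}
top {'fx': 513.3397108280726, 'fy': 513.3397108280726, 'cx': 286.96993489881294, 'cy': 212.83933955216528, 'D': array([0.01074534, 0.        , 0.        , 0.        , 0.        ]), 'rvec': array([ 2.16820444, -2.21289519,  0.14688995]), 'tvec': array([-0.00113496,  0.59003812,  0.90657055])}
side {'fx': 470.4785418957926, 'fy': 470.4785418957926, 'cx': 281.61645343035383, 'cy': 217.99581033762587, 'D': array([-0.15996724,  0.        ,  0.        ,  0.        ,  0.        ]), 'rvec': array([ 0.99521904, -2.56786442,  0.94236454]), 'tvec': array([0.43508544, 0.31447902, 0.6969647 ])}
```

View pics/top0.png

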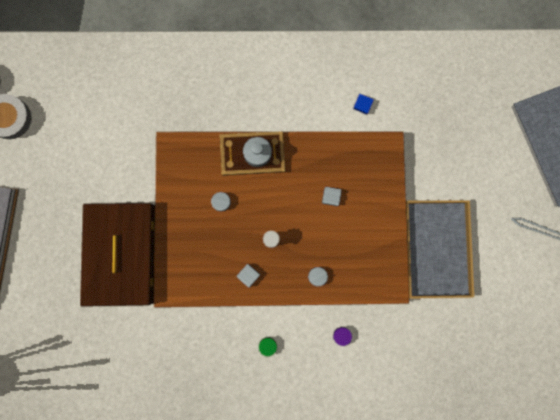

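View pics/side0.png

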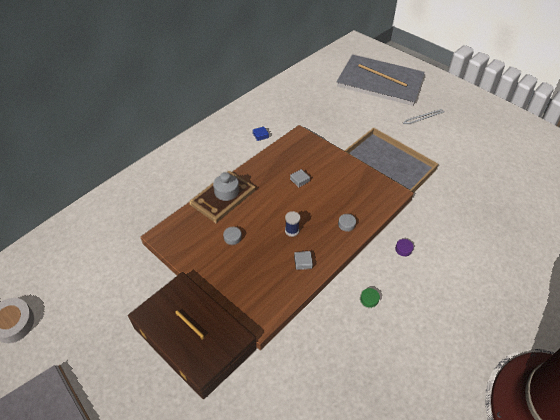

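Top view: the round weights are at (220,201) and (318,276), and the squares at (332,196) and (248,275). The spool is at (271,239), the panel and knob at (252,152), the tray on the right at (440,248) and the case on the left. Possible mix-ups are the green disc (268,346), purple disc (342,336), blue block (364,104) and knob weight (257,150). None of these is wanted, and the first three are off the board.

```bash
cat > h.py <<'E'
import numpy as np, cv2
from workcell import ctrl, eyes
def ray(c,px,z):
    K=np.array([[c['fx'],0,c['cx']],[0,c['fy'],c['cy']],[0,0,1]])
    p=cv2.undistortPoints(np.array(px,float).reshape(-1,1,2),K,np.array(c['D'])).reshape(-1,2)
    R=cv2.Rodrigues(np.array(c['rvec']))[0]; o=-R.T@c['tvec']
    d=np.c_[p,np.ones(len(p))]@R
    return o+d*((z-o[2])/d[:,2])[:,None]
def weights(im,c,z=0.039):
    hsv=cv2.cvtColor(im,cv2.COLOR_BGR2HSV)
    poly=cv2.inRange(hsv,(0,0,95),(180,75,255))
    m=np.zeros_like(poly); m[134:302,160:403]=poly[134:302,160:403]
    out=[]
    for k in cv2.findContours(m,cv2.RETR_EXTERNAL,cv2.CHAIN_APPROX_NONE)[0]:
        a=cv2.contourArea(k)
        if a<80: continue
        M=cv2.moments(k); u=(M['m10']/M['m00'],M['m01']/M['m00'])
        w=ray(c,k.reshape(-1,2),z); r=cv2.minAreaRect((w[:,:2]*1000).astype(np.float32))
        out.append((np.round(u,1),a,np.round(ray(c,[u],z)[0]*1000,1),r))
    return out
E
python3 - <<'E'
from h import *
im=cv2.imread('pics/top0.png'); c=eyes.get_calibration('top')
for o in weights(im,c): print(o)
print('spool',ray(c,[(271,239)],0.065))
print('board corners',ray(c,[(156,132),(404,132),(409,303),(155,306)],0.025))
print('tray', ray(c,[(408,201),(470,201),(474,296),(410,298)],0.02))
print('panel',ray(c,[(220,134),(283,131),(286,172),(223,175)],0.037))
print('case',ray(c,[(82,204),(152,204),(152,305),(80,305)],0.049))
cv2.imwrite('pics/crop.png',cv2.resize(im[120:310,150:480],None,fx=2.4,fy=2.4,interpolation=cv2.INTER_CUBIC))
E
```

```text
(array([317.5, 276.2]), 266.5, array([474.5, -64.7,  39. ]), ((474.8011169433594, -64.7022705078125), (33.988563537597656, 31.855459213256836), 88.64356994628906))
(array([247.5, 275.4]), 270.0, array([478.8,  59.8,  39. ]), ((478.15667724609375, 59.36190414428711), (31.2807674407959, 29.845176696777344), 44.09135818481445))
(array([270.8, 238.7]), 196.0, array([542.9,  17.2,  39. ]), ((542.8721923828125, 17.322553634643555), (28.302143096923828, 28.835033416748047), 70.38796997070312))
(array([220.1, 201.1]), 256.0, array([612.3, 106.9,  39. ]), ((612.4640502929688, 107.04540252685547), (32.17202377319336, 32.575801849365234), 89.3407974243164))
(array([331.3, 196. ]), 258.0, array([618. , -93.8,  39. ]), ((618.144287109375, -93.8532485961914), (31.000507354736328, 30.95128631591797), 78.94591522216797))
(array([254.7, 150.7]), 485.0, array([703.3,  43.4,  39. ]), ((703.5877685546875, 42.091636657714844), (50.348506927490234, 46.35480499267578), 7.531510353088379))
spool [[0.54123034 0.01708402 0.065     ]]
board corners [[ 0.74373124  0.22395699  0.025     ]
 [ 0.7379955  -0.23568947  0.025     ]
 [ 0.42204795 -0.23084578  0.025     ]
 [ 0.42826396  0.22508154  0.025     ]]
tray [[ 0.60858056 -0.23885309  0.02      ]
 [ 0.60649967 -0.35535689  0.02      ]
 [ 0.43138332 -0.35273597  0.02      ]
 [ 0.43057122 -0.23446231  0.02      ]]
panel [[ 0.73553264  0.10600032  0.037     ]
 [ 0.73970148 -0.00889376  0.037     ]
 [ 0.66365086 -0.01271621  0.037     ]
 [ 0.65992161  0.10136487  0.037     ]]
case [[0.61017787 0.34701068 0.049     ]
 [0.60801511 0.22560237 0.049     ]
 [0.43198739 0.22505105 0.049     ]
 [0.43524251 0.34758657 0.049     ]]
```

View pics/crop.png

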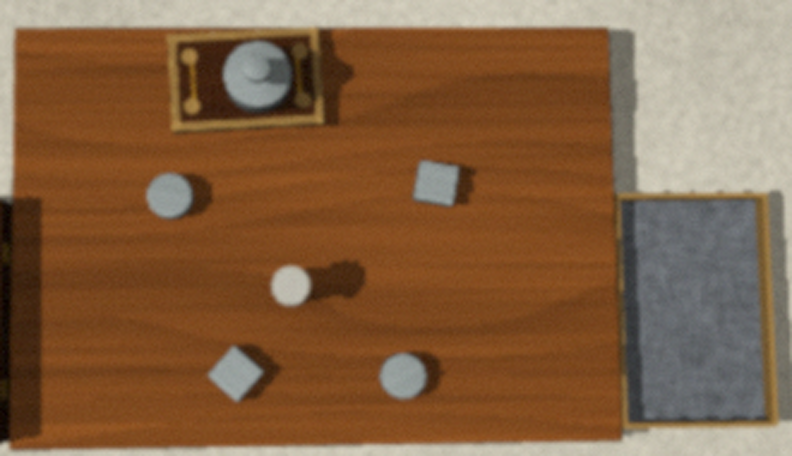

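The crop confirms the four grey weights: rounds at crop (169,195) and (403,376), squares at (437,183) and (236,374). The tray is on the −y side, inner x about 0.435–0.605. I'll push with the fingers held about 21 mm apart as a fork, so each weight nests in the gap. The order is round near the tray, square near, square far, round far, each in its own lane (x ≈ 460, 500, 545, 580).

```bash
cat >> h.py <<'E'
from scipy.spatial.transform import Rotation as Ro
def plan(*wps):
    """wps: (x,y,z mm, push angle deg): tool x = -(push dir); angle 0 => push to -y, + turns push dir toward -x"""
    s=ctrl.state(); R=Ro.from_quat(s['tool_rot']); p=s['tool_pos']*1000
    print('t',round(s['time'],2),'pos',np.round(p,1),'rpy',np.round(R.as_matrix()[:,0],3),np.round(R.as_matrix()[:,2],3),'F',np.round(s['force'],1),'gap',round(s['finger_gap'],3))
    for x,y,z,a in wps:
        a=np.radians(a)
        tx=np.array([np.sin(a),np.cos(a),0]); tz=np.array([0,0,-1.]); ty=np.cross(tz,tx)
        T=Ro.from_matrix(np.c_[tx,ty,tz])
        print((x,y,z),'dp',np.round(R.inv().apply(np.array([x,y,z])-p),1),'ang',np.round((R.inv()*T).as_rotvec(),3))
E
python3 -c "
from h import *
plan((450,-400,180,38),(475,-15,120,0))"
```

```text
t 0.1 pos [ 167.4 -627.3  223.3] rpy [ 0.966  0.258 -0.   ] [-0.001  0.002 -1.   ] F [-0.8 -0.1 -0.1] gap 0.996
(450, -400, 180) dp [ 331.6 -146.7   43.7] ang [-0.002 -0.001 -0.647]
(475, -15, 120) dp [ 455.1 -512.1  104.5] ang [-0.002 -0.002 -1.31 ]
```

Call:
{"fn": "servo_tool", "kwargs": {
  "dp": [
    [33, -15, 4],
    [66, -29, 8],
    [99, -44, 12],
    [132, -58, 16],
    [165, -73, 20],
    [198, -88, 24],
    [231, -102, 28],
    [264, -117, 33],
    [298, -132, 38],
    [332, -147, 43]
  ],
  "angular": [
    [0, 0, -0.065],
    [0, 0, -0.13],
    [0, 0, -0.195],
    [0, 0, -0.26],
    [0, 0, -0.325],
    [0, 0, -0.39],
    [0, 0, -0.455],
    [0, 0, -0.52],
    [0, 0, -0.585],
    [0, 0, -0.65]
  ],
  "jaw": 0.75
}}

```text
time: 0.93
tool_pos: [0.4513, -0.399, 0.1809]
tool_rot: [0.897, 0.441, -0.0, -0.0]
force: [0.4, -0.6, -0.3]
finger_gap: 0.251
```

```bash
python3 -c "
from h import *
plan((475,-15,110,0),)"
```

```text
t 0.93 pos [ 451.3 -399.   180.9] rpy [ 0.611  0.792 -0.   ] [-0.001  0.    -1.   ] F [ 0.4 -0.6 -0.3] gap 0.251
(475, -15, 110) dp [ 318.5 -215.7   71. ] ang [-0.001 -0.    -0.657]
```

Call:
{"fn": "servo_tool", "kwargs": {
  "dp": [
    [32, -22, 7],
    [64, -43, 14],
    [96, -65, 21],
    [127, -86, 28],
    [159, -108, 35],
    [191, -129, 42],
    [223, -151, 49],
    [255, -173, 57],
    [287, -194, 64],
    [319, -216, 71]
  ],
  "angular": [
    [0, 0, -0.066],
    [0, 0, -0.132],
    [0, 0, -0.198],
    [0, 0, -0.264],
    [0, 0, -0.33],
    [0, 0, -0.396],
    [0, 0, -0.462],
    [0, 0, -0.528],
    [0, 0, -0.594],
    [0, 0, -0.657]
  ]
}}

```text
time: 1.77
tool_pos: [0.4751, -0.0144, 0.11]
tool_rot: [0.707, 0.707, -0.0, -0.0]
force: [1.1, 0.3, 0.6]
finger_gap: 0.254
```

```bash
python3 -c "
from h import *
plan((474,-15,53,0),)"
```

```text
t 1.77 pos [475.1 -14.4 110. ] rpy [ 0.  1. -0.] [-0. -0. -1.] F [1.1 0.3 0.6] gap 0.254
(474, -15, 53) dp [-0.6 -1.1 57. ] ang [-0.  0. -0.]
```

Call:
{"fn": "servo_tool", "kwargs": {
  "dp": [
    [0, 0, 9],
    [0, 0, 18],
    [0, 0, 27],
    [0, 0, 36],
    [0, 0, 43],
    [0, 0, 48],
    [0, 0, 52],
    [0, -1, 55],
    [0, -1, 57],
    [0, -1, 57]
  ],
  "angular": [
    [0, 0, 0],
    [0, 0, 0],
    [0, 0, 0],
    [0, 0, 0],
    [0, 0, 0],
    [0, 0, 0],
    [0, 0, 0],
    [0, 0, 0],
    [0, 0, 0],
    [0, 0, 0]
  ]
}}

```text
time: 2.6
tool_pos: [0.4742, -0.016, 0.0532]
tool_rot: [0.708, 0.706, -0.0, -0.0]
force: [0.6, 0.8, -0.1]
finger_gap: 0.252
```

```bash
python3 -c "
from h import *
c=eyes.get_calibration('wrist'); im=eyes.read_camera('wrist'); cv2.imwrite('pics/w1.png',im)
im=eyes.read_camera('side'); cv2.imwrite('pics/s1.png',cv2.resize(im[130:330,190:440],None,fx=3,fy=3,interpolation=cv2.INTER_CUBIC))
plan((460,-251,51,0),)"
```

```text
t 2.7 pos [474.6 -15.9  53.6] rpy [0.003 1.    0.   ] [ 0.001  0.    -1.   ] F [-0.5 -0.1  0.5] gap 0.25
(460, -251, 51) dp [-235.2  -13.9    2.6] ang [ 0.001 -0.    -0.003]
```

View pics/w1.png

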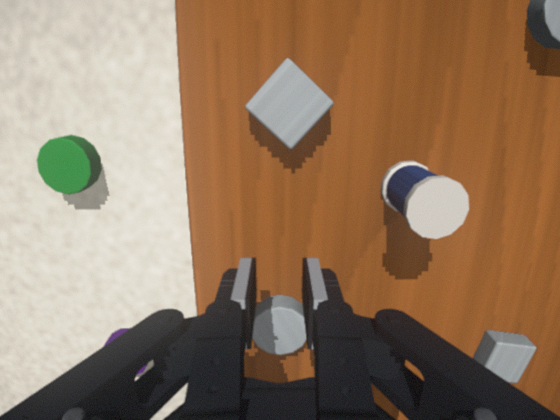

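View pics/s1.png

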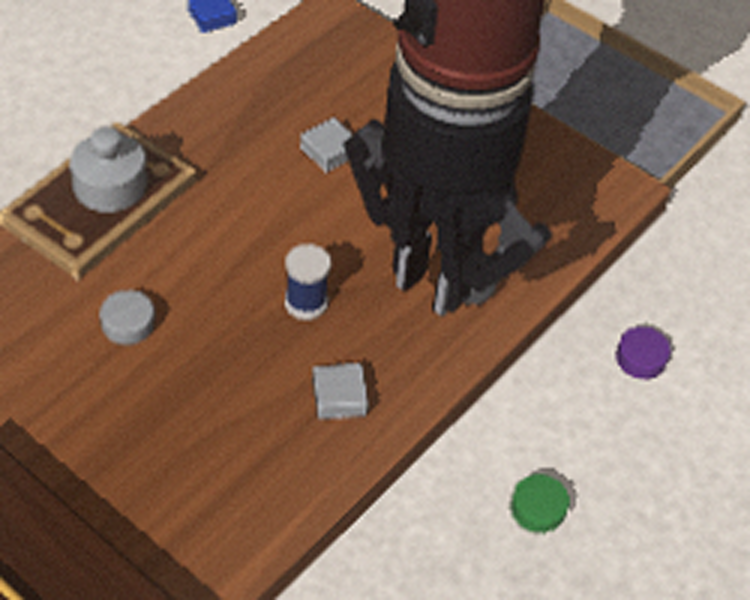

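The wrist view shows the round weight centred in the gap at (280,325), with the spool well aside. The side view shows the finger linkages sticking out wide, so I'll measure their height against the spool and knob before pushing.

```bash
python3 -c "
from h import *
c=eyes.get_calibration('side')
for n,u,v,y in (('Relbow low',545,240,-.016),('R elbow out',549,232,-.016),('Lelbow low',370,180,-.016),('L elbow out',347,140,-.016),('ltip',403,288,-.005),('rtip',443,312,-.005),('Llowlink',385,222,-.016)):
    px=(190+u/3,130+v/3)
    a=ray(c,[px],0.0)[0];b=ray(c,[px],0.2)[0]
    t=(y-a[1])/(b[1]-a[1]); print(n,np.round((a+t*(b-a))*1000,1))
"
```

```text
Relbow low [409.1 -16.  163.7]
R elbow out [408.  -16.  171.1]
Lelbow low [527.5 -16.  124.7]
L elbow out [546.7 -16.  144.9]
ltip [487.4  -5.   67.2]
rtip [457.1  -5.   69.9]
Llowlink [513.5 -16.   98.2]
```

```bash
python3 -c "
from h import *
c=eyes.get_calibration('side')
R=cv2.Rodrigues(c['rvec'])[0]; print('cam',-R.T@c['tvec'])
for n,u,v in (('ltip',403,288),('rtip',443,312)):
    px=(190+u/3,130+v/3)
    for z in (.025,.031,.04,.055): print(n,z,np.round(ray(c,[px],z)[0]*1000,1))
P=np.array([[.4885,-.005,.031],[.4635,-.005,.031],[.4885,-.005,.054],[.4746,-.0159,.0536]])
K=np.array([[c['fx'],0,c['cx']],[0,c['fy'],c['cy']],[0,0,1]])
q=cv2.projectPoints(P,c['rvec'],c['tvec'],K,c['D'])[0].reshape(-1,2); print((q-[190,130])*3)
"
```

```text
cam [0.19413433 0.45267054 0.72894268]
ltip 0.025 [506.1 -34.2  25. ]
ltip 0.031 [503.4 -30.   31. ]
ltip 0.04 [499.4 -23.8  40. ]
ltip 0.055 [492.8 -13.4  55. ]
rtip 0.025 [475.  -36.2  25. ]
rtip 0.031 [472.6 -32.   31. ]
rtip 0.04 [469.  -25.7  40. ]
rtip 0.055 [463.  -15.3  55. ]
[[396.60414529 323.44491088]
 [427.99454994 345.18264689]
 [399.728721   300.56244586]
 [428.42816355 302.78577023]]
```

```bash
python3 -c "
from h import *
c=eyes.get_calibration('side')
for n,u,v,z in (('S1',338,382,.039),('R2',127,310,.039),('spool top',307,260,.065)):
    print(n,np.round(ray(c,[(190+u/3,130+v/3)],z)[0]*1000,1))
im=eyes.read_camera('top'); cv2.imwrite('pics/t1.png',cv2.resize(im[120:310,150:480],None,fx=2.4,fy=2.4,interpolation=cv2.INTER_CUBIC))
c=eyes.get_calibration('wrist');R=cv2.Rodrigues(c['rvec'])[0]; print('cam',-R.T@c['tvec'],R)
for n,u,v,z in (('S1',290,104,.039),('R1',279,325,.039),('spool top',436,206,.065),('S2',507,352,.039)):
    print(n,np.round(ray(c,[(u,v)],z)[0]*1000,1))
K=np.array([[c['fx'],0,c['cx']],[0,c['fy'],c['cy']],[0,0,1]])
p=ctrl.state()['tool_pos']
P=np.array([[p[0]+dx,p[1]+11,z] for dx in (-.0106,.0106) for z in (p[2]-.022,p[2],p[2]+.02)])
print(cv2.projectPoints(P,c['rvec'],c['tvec'],K,c['D'])[0].reshape(-1,2))
"
```

```text
S1 [483.2  58.4  39. ]
R2 [614.8 105.8  39. ]
spool top [545.8  16.4  65. ]
cam [0.47418824 0.06276545 0.20266652] [[ 9.99996985e-01 -2.34789258e-03  7.19544494e-04]
 [-2.45538003e-03 -9.51442526e-01  3.07816650e-01]
 [-3.81151968e-05 -3.07817489e-01 -9.51445423e-01]]
S1 [479.4  60.   39. ]
R1 [474.1 -60.1  39. ]
spool top [541.5  19.   65. ]
S2 [615.7 -84.5  39. ]
[[279.27370708 332.14717508]
 [279.31922912 345.3635975 ]
 [279.35923069 356.97175991]
 [279.02183714 332.14813081]
 [279.04034992 345.36460551]
 [279.05659392 356.97281397]]
```

View pics/t1.png

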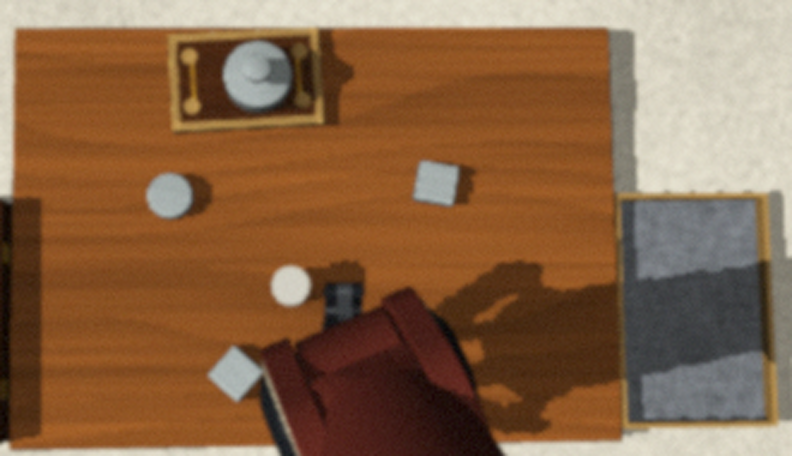

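```bash
python3 -c "
from h import *
c=eyes.get_calibration('wrist');print(c); p=ctrl.state(); print(p['tool_pos'],p['time'])
K=np.array([[c['fx'],0,c['cx']],[0,c['fy'],c['cy']],[0,0,1]])
p=p['tool_pos']
for dx in(-.0106,.0106):
  for z in (.031,.05,.07):
    P=np.array([[p[0]+dx,p[1]+.011,z]]); R=cv2.Rodrigues(c['rvec'])[0]; X=R@P[0]+c['tvec']
    print(P,X,cv2.projectPoints(P,c['rvec'],c['tvec'],K,c['D'])[0].ravel())
"
```

```text
{'fx': 343.6018245351118, 'fy': 343.6018245351118, 'cx': 278.847256516837, 'cy': 208.0687656037314, 'D': array([-0.08345268,  0.        ,  0.        ,  0.        ,  0.        ]), 'rvec': array([-2.82869237e+00,  3.48126599e-03, -4.93879242e-04]), 'tvec': array([-0.47418527, -0.0015021 ,  0.21216451])}
[ 0.47465914 -0.01583992  0.05369819] 2.75
[[ 0.46405914 -0.00483992  0.031     ]] [-0.01009386  0.01150569  0.18414183] [260.02334748 229.52557501]
[[ 0.46405914 -0.00483992  0.05      ]] [-0.01008019  0.0173542   0.16606437] [258.01587839 243.93237993]
[[ 0.46405914 -0.00483992  0.07      ]] [-0.0100658   0.02351054  0.14703546] [255.38424713 262.87097562]
[[ 0.48525914 -0.00483992  0.031     ]] [0.01110608 0.01145363 0.18414102] [299.5578911  229.42752782]
[[ 0.48525914 -0.00483992  0.05      ]] [0.01111975 0.01730215 0.16606356] [301.82565404 243.8227882 ]
[[ 0.48525914 -0.00483992  0.07      ]] [0.01113414 0.02345848 0.14703465] [304.79864118 262.74566315]
```

```bash
python3 -c "
import cv2
im=cv2.imread('pics/w1.png'); cv2.imwrite('pics/w1c.png',cv2.resize(im[215:415,150:410],None,fx=3,fy=3,interpolation=cv2.INTER_CUBIC))
im=cv2.imread('pics/s1.png'); cv2.imwrite('pics/s1c.png',cv2.resize(im[150:350,330:580],None,fx=3,fy=3,interpolation=cv2.INTER_CUBIC))
"
```

```text
(no output)
```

View pics/w1c.png

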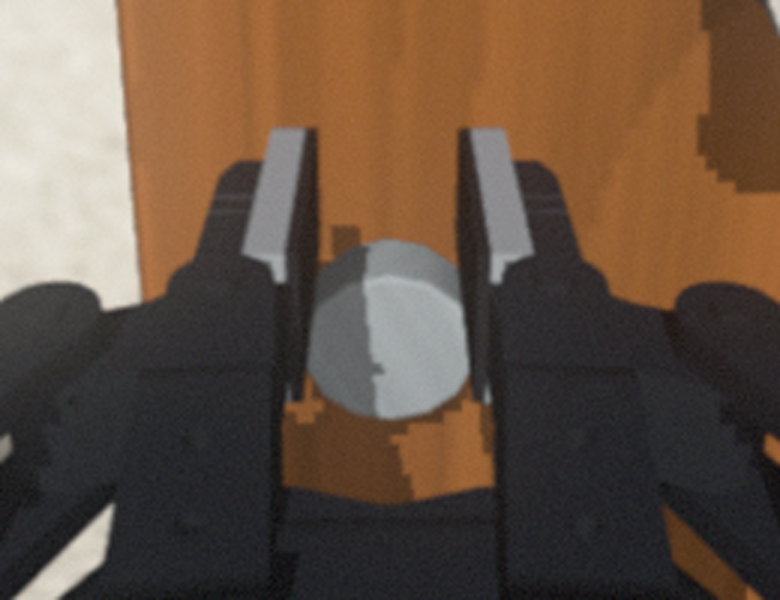

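View pics/s1c.png

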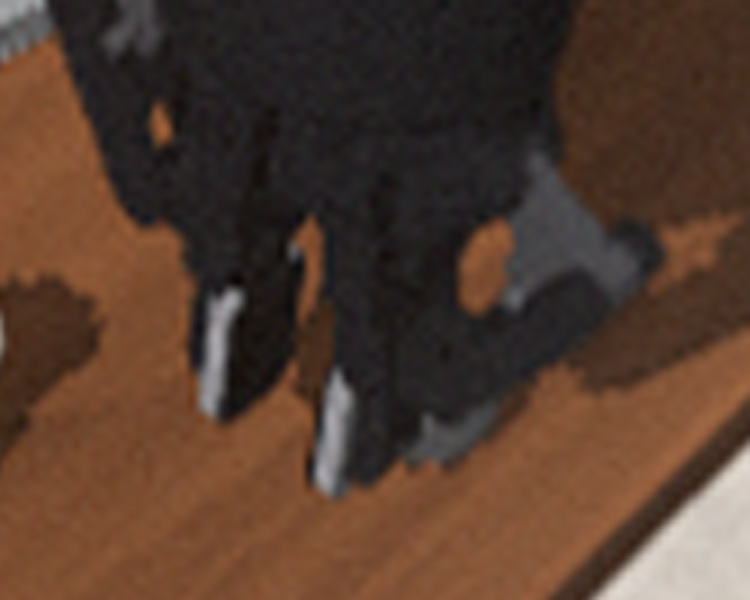

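```bash
cat >> h.py <<'E'
def tri(c1,p1,c2,p2):
    a=ray(c1,[p1],0.)[0];b=ray(c1,[p1],.15)[0];d1=(b-a)/np.linalg.norm(b-a)
    e=ray(c2,[p2],0.)[0];f=ray(c2,[p2],.15)[0];d2=(f-e)/np.linalg.norm(f-e)
    t=np.linalg.lstsq(np.c_[d1,-d2],e-a,rcond=None)[0]
    A=a+t[0]*d1;B=e+t[1]*d2
    return np.round((A+B)*500,1),np.round(np.linalg.norm(A-B)*1000,1)
E
python3 -c "
from h import *
w=eyes.get_calibration('wrist');s=eyes.get_calibration('side')
f=lambda u,v:(150+u/3,215+v/3)
g=lambda u,v:(190+(330+u/3)/3,130+(150+v/3)/3)
print(tri(w,f(289,128),s,g(325,495)))
print(tri(w,f(487,128),s,g(210,418)))
"
```

```text
(array([459.7,  -4.8,  64.9]), np.float64(0.1))
(array([489.1,  -4.8,  64.8]), np.float64(0.4))
```

Triangulating the pad tips from the wrist and side views (0.1–0.4 mm residual) puts them at z ≈ 65 mm, not the nominal 31 mm. I'll step down carefully and watch the force.

Call:
{"fn": "servo_tool", "kwargs": {
  "dp": [
    [0, 0, 1],
    [0, 0, 2],
    [0, 0, 3],
    [0, 0, 4],
    [0, 0, 5],
    [0, 0, 6],
    [0, 0, 7],
    [0, 0, 8],
    [0, 0, 9],
    [0, 0, 9]
  ],
  "angular": [
    [0, 0, 0],
    [0, 0, 0],
    [0, 0, 0],
    [0, 0, 0],
    [0, 0, 0],
    [0, 0, 0],
    [0, 0, 0],
    [0, 0, 0],
    [0, 0, 0],
    [0, 0, 0]
  ]
}}

```text
time: 3.58
tool_pos: [0.4743, -0.0159, 0.0442]
tool_rot: [0.708, 0.706, -0.0, -0.0]
force: [-0.1, -0.0, 0.1]
finger_gap: 0.244
```

```bash
python3 -c "
from h import *
im=eyes.read_camera('wrist'); cv2.imwrite('pics/w2.png',cv2.resize(im[215:415,150:410],None,fx=3,fy=3,interpolation=cv2.INTER_CUBIC))
im=eyes.read_camera('side'); cv2.imwrite('pics/s2.png',cv2.resize(im[180:247,300:383],None,fx=9,fy=9,interpolation=cv2.INTER_CUBIC))
plan((460,-251,51,0),)"
```

```text
t 3.68 pos [474.4 -15.9  44.4] rpy [0.003 1.    0.   ] [-0.  0. -1.] F [-0.   0.7  0.2] gap 0.252
(460, -251, 51) dp [-235.2  -13.7   -6.6] ang [-0.    -0.    -0.003]
```

View pics/w2.png

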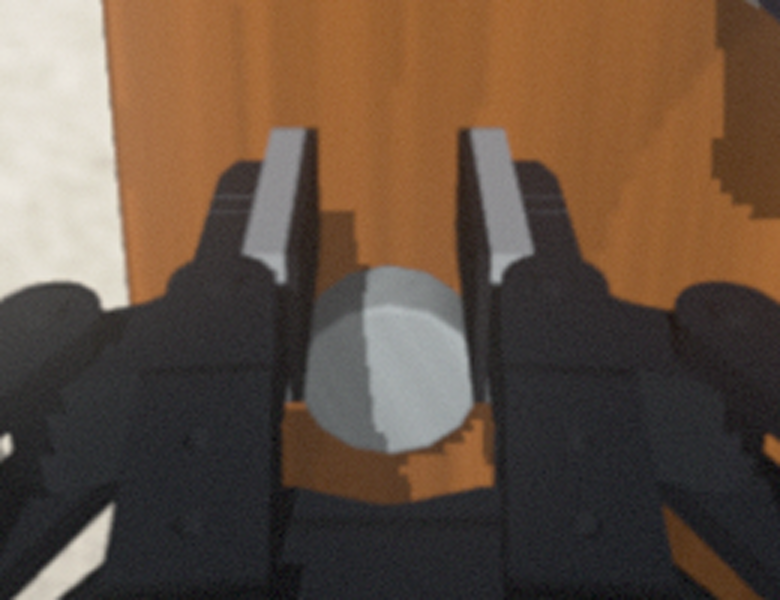

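View pics/s2.png

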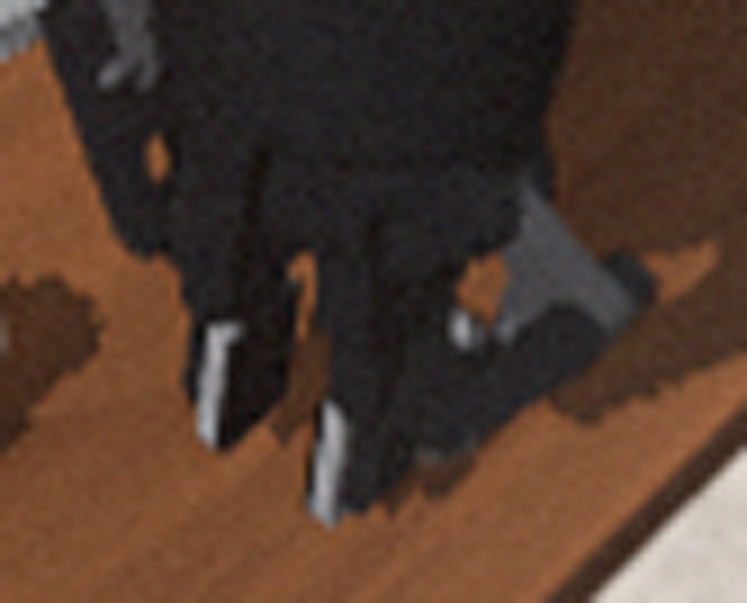

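No contact (force ≈ 0), which confirms the tips sit about 11 mm behind the reported TCP. I'm going down 23 mm, to put the tips at about z = 32 mm.

Call:
{"fn": "servo_tool", "kwargs": {
  "dp": [
    [0, 0, 3],
    [0, 0, 6],
    [0, 0, 9],
    [0, 0, 12],
    [0, 0, 15],
    [0, 0, 17],
    [0, 0, 19],
    [0, 0, 21],
    [0, 0, 22],
    [0, 0, 23]
  ],
  "angular": [
    [0, 0, 0],
    [0, 0, 0],
    [0, 0, 0],
    [0, 0, 0],
    [0, 0, 0],
    [0, 0, 0],
    [0, 0, 0],
    [0, 0, 0],
    [0, 0, 0],
    [0, 0, 0]
  ]
}}

```text
time: 4.52
tool_pos: [0.4744, -0.0159, 0.0213]
tool_rot: [0.708, 0.706, 0.0, -0.0]
force: [-1.3, -0.2, 0.4]
finger_gap: 0.252
```

```bash
python3 -c "
from h import *
im=eyes.read_camera('wrist'); cv2.imwrite('pics/w3.png',im)
im=eyes.read_camera('side'); cv2.imwrite('pics/s3.png',cv2.resize(im[190:257,300:383],None,fx=9,fy=9,interpolation=cv2.INTER_CUBIC))
plan((460,-251,21,0),)"
```

```text
t 4.62 pos [474.4 -15.8  21.3] rpy [0.003 1.    0.   ] [-0.  0. -1.] F [ 0.1 -0.2  0.2] gap 0.248
(460, -251, 21) dp [-235.2  -13.7    0.3] ang [-0.    -0.    -0.003]
```

View pics/w3.png

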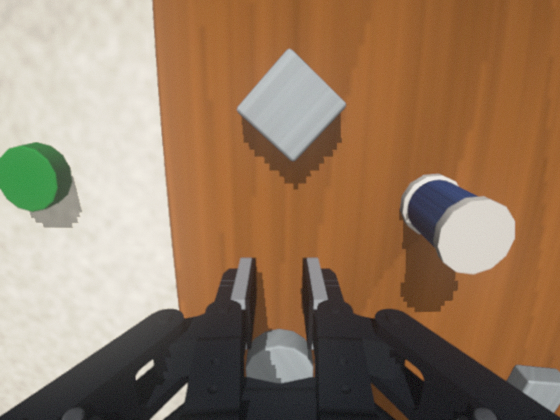

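View pics/s3.png

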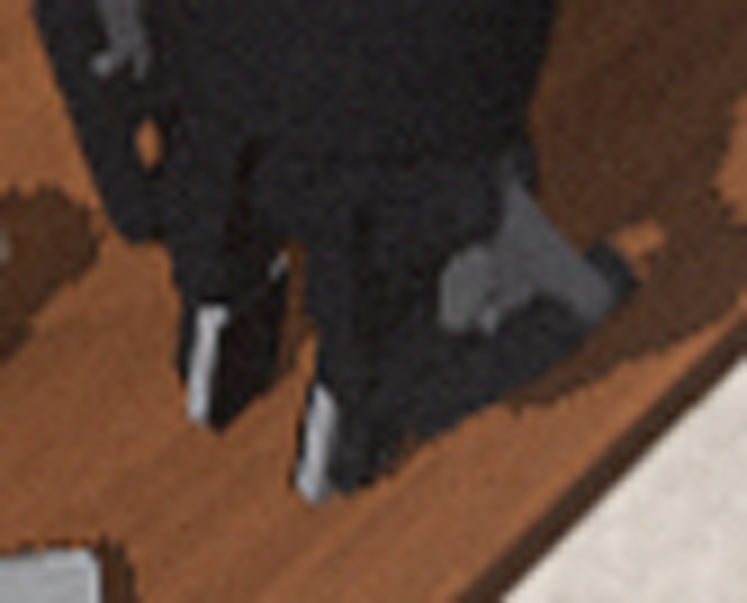

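Call:
{"fn": "servo_tool", "kwargs": {
  "dp": [
    [-5, 0, 1],
    [-12, 0, 1],
    [-20, -1, 1],
    [-28, -1, 1],
    [-37, -2, 1],
    [-46, -2, 1],
    [-55, -3, 1],
    [-64, -3, 1],
    [-73, -4, 1],
    [-82, -4, 1]
  ],
  "angular": [
    [0, 0, 0],
    [0, 0, 0],
    [0, 0, 0],
    [0, 0, 0],
    [0, 0, 0],
    [0, 0, 0],
    [0, 0, 0],
    [0, 0, 0],
    [0, 0, 0],
    [0, 0, 0]
  ]
}}

```text
time: 5.45
tool_pos: [0.4699, -0.0988, 0.0204]
tool_rot: [0.708, 0.706, -0.0, -0.0]
force: [0.3, 0.9, 0.1]
finger_gap: 0.25
```

Call:
{"fn": "servo_tool", "kwargs": {
  "dp": [
    [-9, 0, 0],
    [-18, -1, 0],
    [-27, -2, 0],
    [-36, -2, 0],
    [-45, -3, 0],
    [-54, -3, 0],
    [-63, -4, 0],
    [-72, -4, 0],
    [-81, -5, 0],
    [-86, -5, 0]
  ],
  "angular": [
    [0, 0, 0],
    [0, 0, 0],
    [0, 0, 0],
    [0, 0, 0],
    [0, 0, 0],
    [0, 0, 0],
    [0, 0, 0],
    [0, 0, 0],
    [0, 0, 0],
    [0, 0, 0]
  ]
}}

```text
time: 6.28
tool_pos: [0.4645, -0.1856, 0.0204]
tool_rot: [0.709, 0.705, -0.0, 0.0]
force: [-0.4, 0.7, 0.5]
finger_gap: 0.247
```

```bash
python3 -c "
from h import *
im=eyes.read_camera('side'); cv2.imwrite('pics/s4.png',cv2.resize(im[110:270,240:460],None,fx=3.5,fy=3.5,interpolation=cv2.INTER_CUBIC))
plan((460,-253,20,0),)"
```

```text
t 6.33 pos [ 464.6 -186.5   20.4] rpy [ 0.006  1.    -0.001] [-0.    -0.001 -1.   ] F [ 1.3 -0.4 -0.2] gap 0.253
(460, -253, 20) dp [-66.6  -4.2   0.5] ang [-0.     0.001 -0.006]
```

View pics/s4.png

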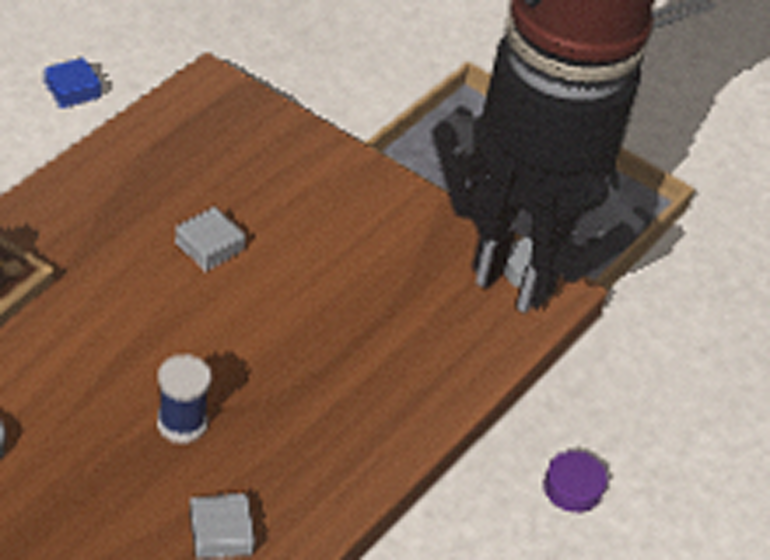

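The disc is riding in the notch between the tips (at 520,260) near the edge. I'll push it over.

Call:
{"fn": "servo_tool", "kwargs": {
  "dp": [
    [-8, -1, 0],
    [-17, -1, 0],
    [-26, -2, 0],
    [-34, -2, 0],
    [-42, -3, 0],
    [-50, -3, 0],
    [-57, -4, 0],
    [-63, -4, 0],
    [-68, -4, 0],
    [-70, -4, 0]
  ],
  "angular": [
    [0, 0, 0],
    [0, 0, 0],
    [0, 0, 0],
    [0, 0, 0],
    [0, 0, 0],
    [0, 0, 0],
    [0, 0, 0],
    [0, 0, 0],
    [0, 0, 0],
    [0, 0, 0]
  ]
}}

```text
time: 7.17
tool_pos: [0.4606, -0.255, 0.0204]
tool_rot: [0.709, 0.706, -0.0, 0.0]
force: [-0.1, 0.4, -0.6]
finger_gap: 0.25
```

```bash
python3 -c "
from h import *
im=eyes.read_camera('side'); cv2.imwrite('pics/s5.png',cv2.resize(im[110:270,300:460],None,fx=3.5,fy=3.5,interpolation=cv2.INTER_CUBIC))
plan((470,-225,80,0),(478,115,80,0))"
```

```text
t 7.22 pos [ 460.6 -254.9   20.4] rpy [ 0.004  1.    -0.   ] [ 0. -0. -1.] F [ 0.   0.1 -0.4] gap 0.249
(470, -225, 80) dp [ 29.9   9.3 -59.6] ang [ 0.     0.    -0.004]
(478, 115, 80) dp [370.   15.9 -59.8] ang [ 0.     0.    -0.004]
```

View pics/s5.png

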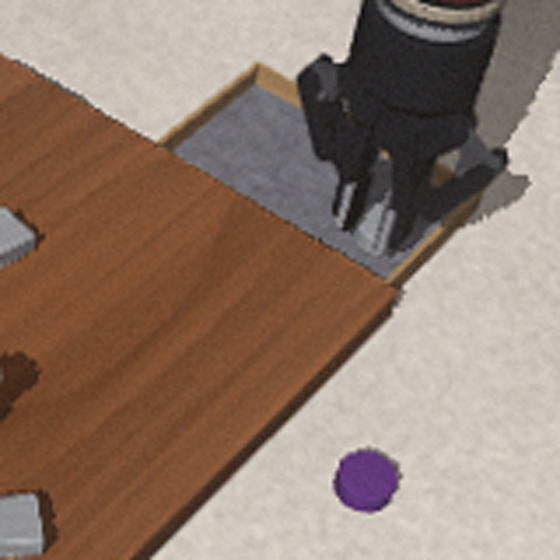

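The round weight has gone over the edge and the tip area is clear of the board. Next is the near square: lift, pass over and land behind it.

Call:
{"fn": "servo_tool", "kwargs": {
  "dp": [
    [0, 1, -25],
    [12, 3, -50],
    [45, 5, -60],
    [82, 7, -60],
    [120, 9, -60],
    [158, 11, -60],
    [196, 12, -60],
    [234, 13, -60],
    [272, 15, -60],
    [308, 16, -60]
  ],
  "angular": [
    [0, 0, 0],
    [0, 0, 0],
    [0, 0, 0],
    [0, 0, 0],
    [0, 0, 0],
    [0, 0, 0],
    [0, 0, 0],
    [0, 0, 0],
    [0, 0, 0],
    [0, 0, 0]
  ]
}}

```text
time: 8.05
tool_pos: [0.4773, 0.057, 0.0806]
tool_rot: [0.708, 0.707, 0.0, -0.0]
force: [0.7, -0.4, 0.4]
finger_gap: 0.248
```

```bash
python3 -c "
from h import *
plan((478,112,80,0),(478,112,20,0))"
```

```text
t 8.05 pos [477.3  57.   80.6] rpy [0.001 1.    0.001] [ 0.     0.001 -1.   ] F [ 0.7 -0.4  0.4] gap 0.248
(478, 112, 80) dp [55.   0.6  0.7] ang [ 0.    -0.001 -0.001]
(478, 112, 20) dp [55.   0.6 60.7] ang [ 0.    -0.001 -0.001]
```

Call:
{"fn": "servo_tool", "kwargs": {
  "dp": [
    [25, 0, 0],
    [48, 0, 0],
    [55, 1, 8],
    [55, 1, 18],
    [55, 1, 28],
    [55, 1, 38],
    [55, 1, 47],
    [55, 1, 54],
    [55, 1, 59],
    [55, 1, 60]
  ],
  "angular": [
    [0, 0, 0],
    [0, 0, 0],
    [0, 0, 0],
    [0, 0, 0],
    [0, 0, 0],
    [0, 0, 0],
    [0, 0, 0],
    [0, 0, 0],
    [0, 0, 0],
    [0, 0, 0]
  ]
}}

```text
time: 8.88
tool_pos: [0.4782, 0.1082, 0.0193]
tool_rot: [0.709, 0.706, -0.001, -0.0]
force: [-0.3, -0.8, -0.1]
finger_gap: 0.253
```

```bash
python3 -c "
from h import *
im=eyes.read_camera('side'); cv2.imwrite('pics/s6.png',cv2.resize(im[90:340,140:460],None,fx=2.4,fy=2.4,interpolation=cv2.INTER_CUBIC))
plan((483,0,20,0),(502,-255,20,0))"
```

```text
t 8.93 pos [478.4 108.6  19.7] rpy [ 0.004  1.    -0.   ] [-0.001 -0.    -1.   ] F [-0.3 -0.  -0. ] gap 0.247
(483, 0, 20) dp [-108.6    5.    -0.3] ang [-0.001  0.    -0.004]
(502, -255, 20) dp [-3.635e+02  2.490e+01 -2.000e-01] ang [-0.001  0.    -0.004]
```

View pics/s6.png

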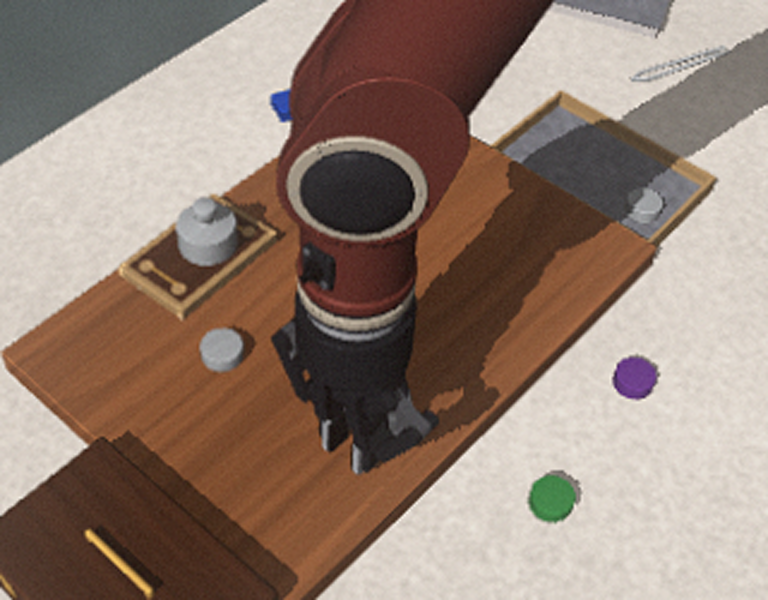

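Round one lies in the tray at (645,205). Pushing the near square along x ≈ 478 past the spool, then drifting to x ≈ 502.

Call:
{"fn": "servo_tool", "kwargs": {
  "dp": [
    [-5, 0, 0],
    [-11, 0, 0],
    [-18, 0, 0],
    [-26, 0, 0],
    [-35, 0, 0],
    [-44, 0, 0],
    [-53, 0, 0],
    [-62, 0, 0],
    [-71, 0, 0],
    [-80, 0, 0]
  ],
  "angular": [
    [0, 0, 0],
    [0, 0, 0],
    [0, 0, 0],
    [0, 0, 0],
    [0, 0, 0],
    [0, 0, 0],
    [0, 0, 0],
    [0, 0, 0],
    [0, 0, 0],
    [0, 0, 0]
  ]
}}

```text
time: 9.77
tool_pos: [0.4787, 0.0284, 0.0206]
tool_rot: [0.708, 0.706, 0.0, -0.0]
force: [-0.0, 1.6, 0.8]
finger_gap: 0.251
```

Call:
{"fn": "servo_tool", "kwargs": {
  "dp": [
    [-9, 0, 0],
    [-19, 0, 0],
    [-29, 0, 0],
    [-39, 0, 0],
    [-49, 0, 0],
    [-59, 1, 0],
    [-69, 2, 0],
    [-79, 3, 0],
    [-89, 4, 0],
    [-99, 5, 0]
  ],
  "angular": [
    [0, 0, 0],
    [0, 0, 0],
    [0, 0, 0],
    [0, 0, 0],
    [0, 0, 0],
    [0, 0, 0],
    [0, 0, 0],
    [0, 0, 0],
    [0, 0, 0],
    [0, 0, 0]
  ]
}}

```text
time: 10.6
tool_pos: [0.4832, -0.0709, 0.0204]
tool_rot: [0.708, 0.706, -0.0, -0.0]
force: [-0.1, 2.3, 2.1]
finger_gap: 0.245
```

```bash
python3 -c "
from h import *
im=eyes.read_camera('side'); cv2.imwrite('pics/s7.png',cv2.resize(im[90:340,140:460],None,fx=2.4,fy=2.4,interpolation=cv2.INTER_CUBIC))
plan((502,-255,20,0))"
```

```text
t 10.65 pos [483.3 -74.1  20.3] rpy [ 0.007  1.    -0.003] [-0.    -0.003 -1.   ] F [-0.5 -2.2  0.9] gap 0.251
(502, -255, 20) dp [-180.8   20.     0.7] ang [-0.     0.003 -0.007]
```

View pics/s7.png

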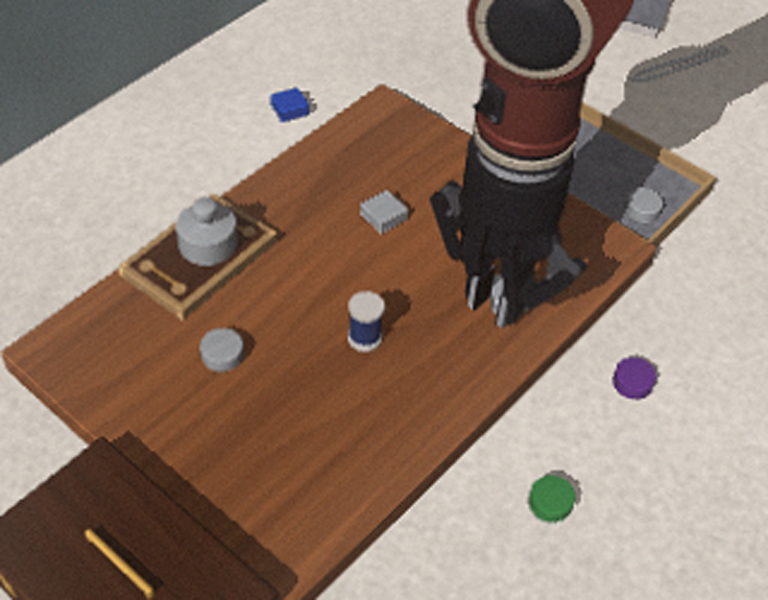

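Call:
{"fn": "servo_tool", "kwargs": {
  "dp": [
    [-8, 2, 0],
    [-17, 4, 0],
    [-26, 6, 0],
    [-35, 8, 0],
    [-45, 10, 0],
    [-55, 12, 0],
    [-65, 14, 0],
    [-75, 16, 0],
    [-85, 18, 0],
    [-95, 20, 0]
  ],
  "angular": [
    [0, 0, 0],
    [0, 0, 0],
    [0, 0, 0],
    [0, 0, 0],
    [0, 0, 0],
    [0, 0, 0],
    [0, 0, 0],
    [0, 0, 0],
    [0, 0, 0],
    [0, 0, 0]
  ]
}}

```text
time: 11.48
tool_pos: [0.503, -0.1662, 0.0204]
tool_rot: [0.708, 0.706, -0.0, -0.0]
force: [-0.0, 0.3, 0.1]
finger_gap: 0.251
```

Call:
{"fn": "servo_tool", "kwargs": {
  "dp": [
    [-9, 1, 0],
    [-18, 2, 0],
    [-27, 3, 0],
    [-36, 4, 0],
    [-45, 5, 0],
    [-54, 6, 0],
    [-63, 6, 0],
    [-72, 6, 0],
    [-80, 6, 0],
    [-86, 6, 0]
  ],
  "angular": [
    [0, 0, 0],
    [0, 0, 0],
    [0, 0, 0],
    [0, 0, 0],
    [0, 0, 0],
    [0, 0, 0],
    [0, 0, 0],
    [0, 0, 0],
    [0, 0, 0],
    [0, 0, 0]
  ]
}}

```text
time: 12.32
tool_pos: [0.51, -0.2474, 0.0244]
tool_rot: [0.707, 0.707, 0.002, -0.001]
force: [-6.6, 9.6, 32.3]
finger_gap: 0.252
```

```bash
python3 -c "
from h import *
im=eyes.read_camera('side'); cv2.imwrite('pics/s8.png',cv2.resize(im[90:340,140:460],None,fx=2.4,fy=2.4,interpolation=cv2.INTER_CUBIC))
c=eyes.get_calibration('side'); print(ray(c,[(408.8,175.4)],.018))
plan((530,-225,80,0),(640,-50,80,20),(635,-48,20,20))"
```

```text
[[ 0.46168092 -0.27572132  0.018     ]]
t 12.37 pos [ 509.9 -249.6   24.7] rpy [0.002 1.    0.001] [ 0.002  0.001 -1.   ] F [-6.2  6.2 28.3] gap 0.255
(530, -225, 80) dp [ 24.7  20.1 -55.2] ang [ 0.002 -0.001 -0.002]
(640, -50, 80) dp [199.9 129.7 -54.9] ang [ 0.002 -0.001  0.347]
(635, -48, 20) dp [201.8 124.6   5.1] ang [ 0.002 -0.001  0.347]
```

View pics/s8.png

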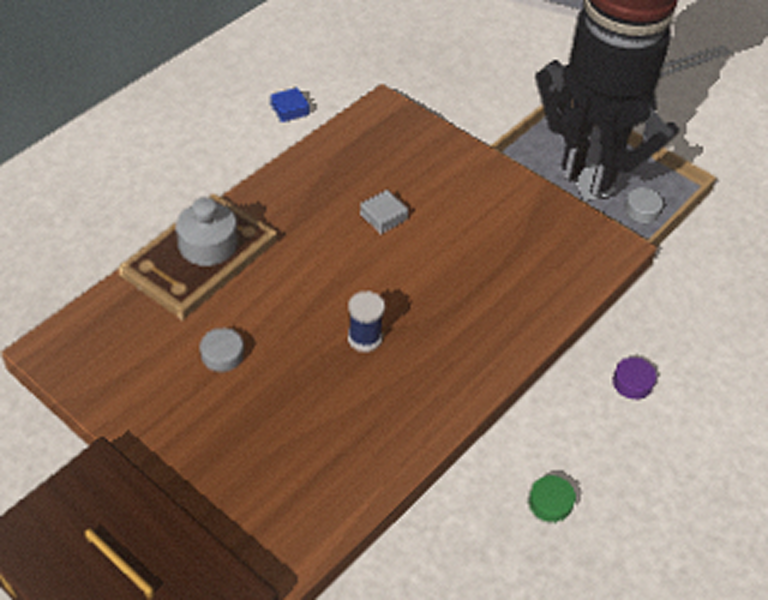

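The tips are now pressing on the tilted square (28 N upward), so I'm lifting straight up and then looking.

Call:
{"fn": "servo_tool", "kwargs": {
  "dp": [
    [0, 0, -4],
    [0, 0, -10],
    [0, 0, -18],
    [0, 0, -28],
    [0, 0, -38],
    [0, 0, -48],
    [10, 0, -58],
    [30, 0, -65],
    [55, 0, -65],
    [80, 0, -65]
  ],
  "angular": [
    [0, 0, 0],
    [0, 0, 0],
    [0, 0, 0],
    [0, 0, 0],
    [0, 0, 0],
    [0, 0, 0],
    [0, 0, 0],
    [0, 0, 0],
    [0, 0, 0],
    [0, 0, 0]
  ]
}}

```text
time: 13.2
tool_pos: [0.5094, -0.1699, 0.0867]
tool_rot: [0.709, 0.706, 0.001, 0.001]
force: [0.6, 0.5, -0.1]
finger_gap: 0.25
```

```bash
python3 -c "
from h import *
im=eyes.read_camera('side'); cv2.imwrite('pics/s9.png',cv2.resize(im[120:220,340:450],None,fx=6,fy=6,interpolation=cv2.INTER_CUBIC))
plan((530,-225,80,0),(640,-50,80,20),(635,-48,20,20))"
```

```text
t 13.25 pos [ 509.6 -161.7   86.9] rpy [-0.006  1.     0.006] [ 0.002  0.006 -1.   ] F [-0.4  4.9  0.7] gap 0.251
(530, -225, 80) dp [-63.5  20.    6.5] ang [ 0.002 -0.006  0.006]
(640, -50, 80) dp [110.9 131.    7.8] ang [ 0.001 -0.006  0.355]
(635, -48, 20) dp [112.6 125.9  67.8] ang [ 0.001 -0.006  0.355]
```

View pics/s9.png

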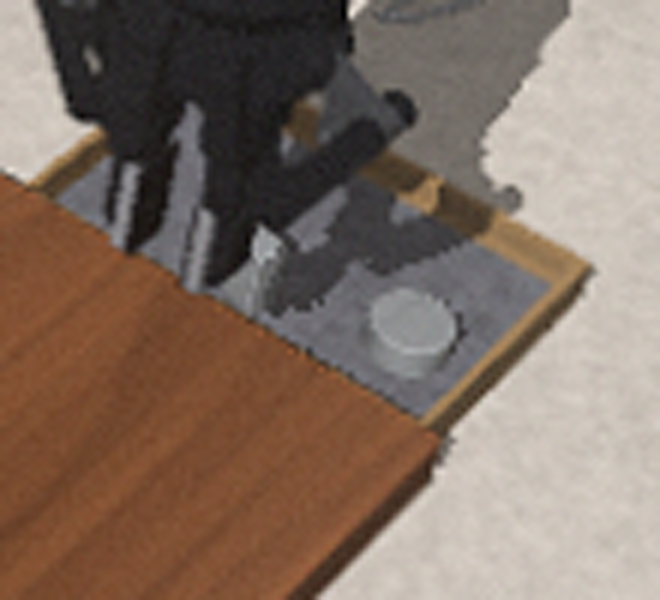

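```bash
python3 -c "
from h import *
plan((634,-52,80,22),(634,-52,20,22))"
```

```text
t 13.25 pos [ 509.6 -161.7   86.9] rpy [-0.006  1.     0.006] [ 0.002  0.006 -1.   ] F [-0.4  4.9  0.7] gap 0.251
(634, -52, 80) dp [108.9 125.    7.7] ang [ 0.001 -0.006  0.39 ]
(634, -52, 20) dp [108.6 124.9  67.7] ang [ 0.001 -0.006  0.39 ]
```

Call:
{"fn": "servo_tool", "kwargs": {
  "dp": [
    [18, 20, 2],
    [38, 42, 4],
    [60, 66, 6],
    [80, 88, 7],
    [98, 108, 8],
    [110, 120, 14],
    [116, 124, 26],
    [117, 125, 38],
    [117, 125, 44],
    [117, 125, 48]
  ],
  "angular": [
    [0, 0, 0.06],
    [0, 0, 0.12],
    [0, 0, 0.18],
    [0, 0, 0.24],
    [0, 0, 0.3],
    [0, 0, 0.36],
    [0, 0, 0.39],
    [0, 0, 0.39],
    [0, 0, 0.39],
    [0, 0, 0.39]
  ]
}}

```text
time: 14.08
tool_pos: [0.6327, -0.0551, 0.0361]
tool_rot: [0.831, 0.556, -0.002, -0.001]
force: [0.1, 0.7, -0.4]
finger_gap: 0.245
```

```bash
python3 -c "
from h import *
im=eyes.read_camera('side'); cv2.imwrite('pics/s10.png',cv2.resize(im[100:260,200:450],None,fx=3.2,fy=3.2,interpolation=cv2.INTER_CUBIC))
im=eyes.read_camera('top'); cv2.imwrite('pics/t10.png',cv2.resize(im[120:310,230:480],None,fx=3,fy=3,interpolation=cv2.INTER_CUBIC))
plan((634,-52,20,22))"
```

```text
t 14.18 pos [633.  -55.7  36.6] rpy [ 0.384  0.923 -0.002] [-0.003 -0.001 -1.   ] F [-1.1 -0.  -0.3] gap 0.249
(634, -52, 20) dp [ 3.9 -0.5 16.6] ang [-0.002  0.002 -0.01 ]
```

View pics/s10.png

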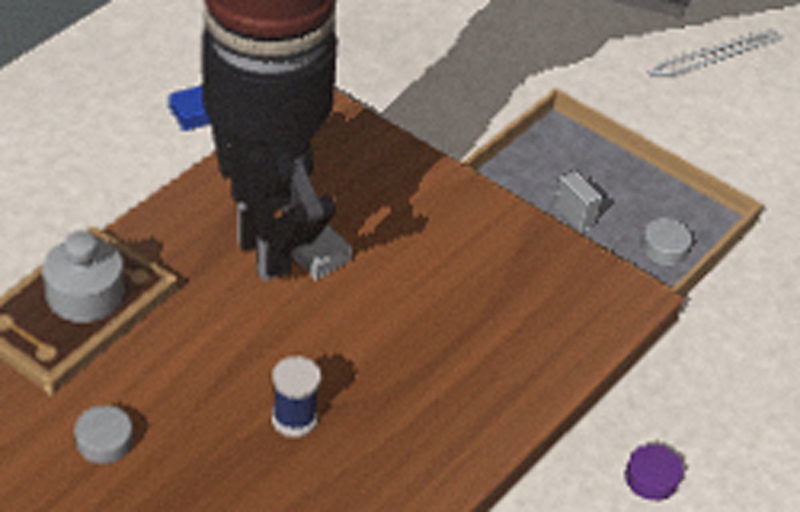

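View pics/t10.png

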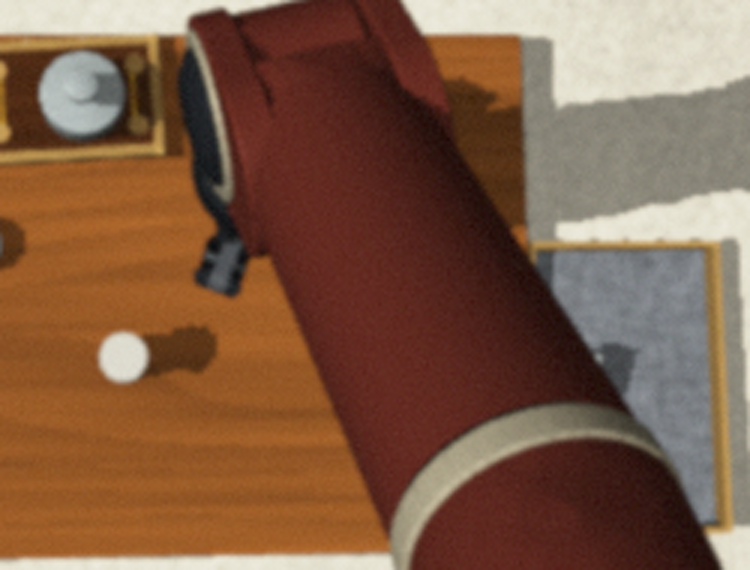

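The near square stands on edge in the tray at (580,200) in the side crop; I'll tip it flat later. The fork is placed behind the far square at (320,255), so I'm lowering it and pushing along its own axis.

Call:
{"fn": "servo_tool", "kwargs": {
  "dp": [
    [4, 0, 5],
    [4, 0, 10],
    [4, 0, 14],
    [4, 0, 17],
    [2, 0, 17],
    [-3, 0, 17],
    [-9, 0, 17],
    [-16, 0, 17],
    [-24, 0, 17],
    [-32, 0, 17]
  ],
  "angular": [
    [0, 0, 0],
    [0, 0, 0],
    [0, 0, 0],
    [0, 0, 0],
    [0, 0, 0],
    [0, 0, 0],
    [0, 0, 0],
    [0, 0, 0],
    [0, 0, 0],
    [0, 0, 0]
  ]
}}

```text
time: 15.02
tool_pos: [0.622, -0.0848, 0.0207]
tool_rot: [0.832, 0.555, 0.0, 0.0]
force: [0.6, 0.3, 0.4]
finger_gap: 0.251
```

```bash
python3 -c "
from h import *
im=eyes.read_camera('side'); cv2.imwrite('pics/s11.png',cv2.resize(im[120:240,230:350],None,fx=5,fy=5,interpolation=cv2.INTER_CUBIC))
plan((553,-245,20,22))"
```

```text
t 15.07 pos [620.9 -87.6  20.5] rpy [ 0.386  0.923 -0.002] [-0.001 -0.002 -1.   ] F [-0.3 -1.1  1.7] gap 0.254
(553, -245, 20) dp [-171.4   -2.     0.9] ang [-0.     0.002 -0.012]
```

View pics/s11.png

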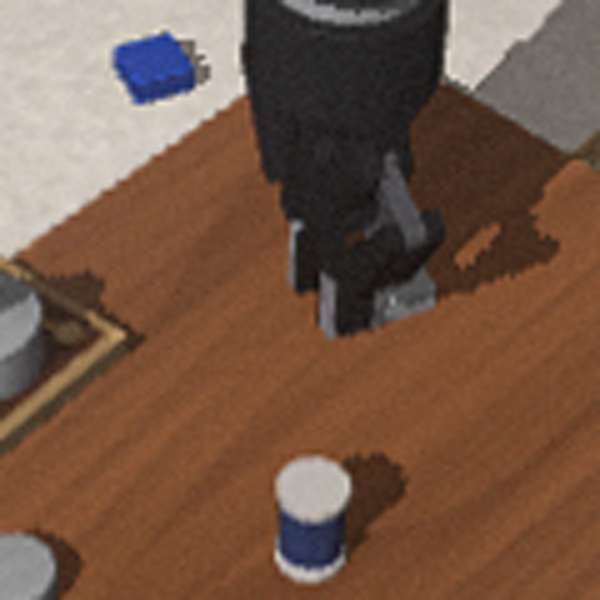

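Call:
{"fn": "servo_tool", "kwargs": {
  "dp": [
    [-9, 0, 0],
    [-18, 0, 0],
    [-28, 0, 0],
    [-38, 0, 0],
    [-48, 0, 0],
    [-58, 0, 0],
    [-68, 0, 0],
    [-78, 0, 0],
    [-87, 0, 0],
    [-95, 0, 0]
  ],
  "angular": [
    [0, 0, 0],
    [0, 0, 0],
    [0, 0, 0],
    [0, 0, 0],
    [0, 0, 0],
    [0, 0, 0],
    [0, 0, 0],
    [0, 0, 0],
    [0, 0, 0],
    [0, 0, 0]
  ]
}}

```text
time: 15.9
tool_pos: [0.5851, -0.1729, 0.0204]
tool_rot: [0.832, 0.555, -0.0, 0.0]
force: [0.4, 0.4, 0.6]
finger_gap: 0.246
```

```bash
python3 -c "
from h import *
im=eyes.read_camera('side'); cv2.imwrite('pics/s12.png',cv2.resize(im[100:220,280:440],None,fx=5,fy=5,interpolation=cv2.INTER_CUBIC))
plan((577,-200,20,11),(573,-227,20,0))"
```

```text
t 15.95 pos [ 584.1 -175.4   20.2] rpy [ 0.386  0.923 -0.003] [-0.002 -0.002 -1.   ] F [-0.1 -0.8  1. ] gap 0.246
(577, -200, 20) dp [-25.4   2.9   0.3] ang [-0.001  0.003 -0.204]
(573, -227, 20) dp [-51.9   9.7   0.3] ang [-0.001  0.003 -0.396]
```

View pics/s12.png

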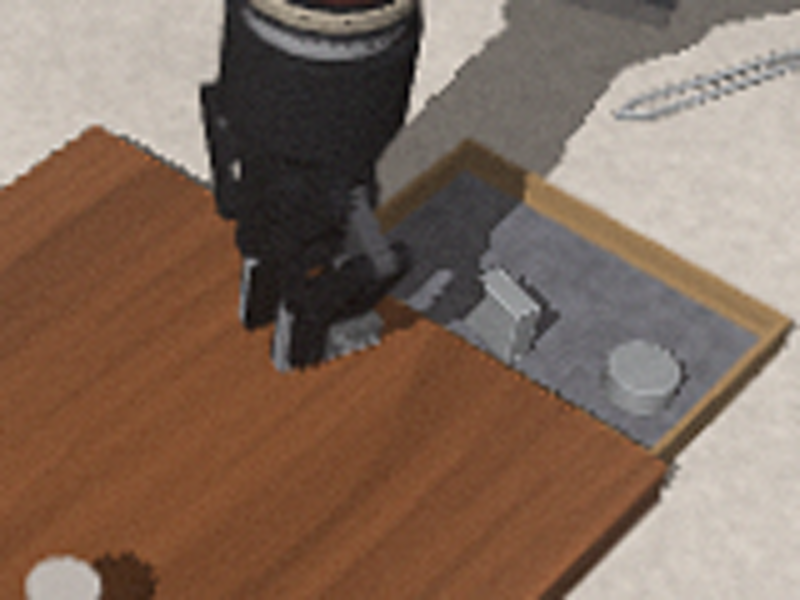

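Call:
{"fn": "servo_tool", "kwargs": {
  "dp": [
    [-5, 0, 0],
    [-10, 0.4, 0],
    [-15, 1, 0],
    [-20, 1.8, 0],
    [-25, 2.8, 0],
    [-30, 4, 0],
    [-34, 5, 0],
    [-38, 6.3, 0],
    [-42, 7.7, 0],
    [-45, 8.5, 0]
  ],
  "angular": [
    [0, 0, -0.04],
    [0, 0, -0.08],
    [0, 0, -0.12],
    [0, 0, -0.16],
    [0, 0, -0.2],
    [0, 0, -0.24],
    [0, 0, -0.28],
    [0, 0, -0.32],
    [0, 0, -0.36],
    [0, 0, -0.39]
  ]
}}

```text
time: 16.78
tool_pos: [0.5756, -0.2173, 0.0201]
tool_rot: [0.708, 0.707, -0.001, -0.0]
force: [0.7, -0.3, -0.1]
finger_gap: 0.251
```

```bash
python3 -c "
from h import *
im=eyes.read_camera('side'); cv2.imwrite('pics/s13.png',cv2.resize(im[100:220,280:440],None,fx=5,fy=5,interpolation=cv2.INTER_CUBIC))
plan((573,-235,20,0))"
```

```text
t 16.83 pos [ 575.3 -218.6   20. ] rpy [ 0.002  1.    -0.001] [-0.002 -0.001 -1.   ] F [ 0.4 -0.7 -0.4] gap 0.245
(573, -235, 20) dp [-16.5  -2.3  -0. ] ang [-0.002  0.001 -0.002]
```

View pics/s13.png

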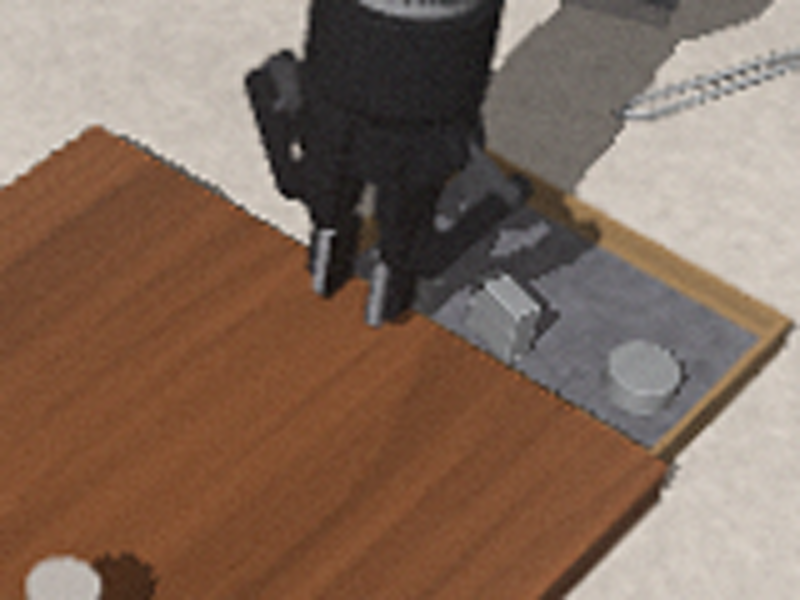

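Call:
{"fn": "servo_tool", "kwargs": {
  "dp": [
    [-2, 0, 0],
    [-5, 0, 0],
    [-8, 0, 0],
    [-11, 0, 0],
    [-14, 0, 0],
    [-16, 0, 0],
    [-18, 0, 0],
    [-20, 0, 0],
    [-20, 0, 0],
    [-20, 0, 0]
  ],
  "angular": [
    [0, 0, 0],
    [0, 0, 0],
    [0, 0, 0],
    [0, 0, 0],
    [0, 0, 0],
    [0, 0, 0],
    [0, 0, 0],
    [0, 0, 0],
    [0, 0, 0],
    [0, 0, 0]
  ]
}}

```text
time: 17.67
tool_pos: [0.5762, -0.2366, 0.0204]
tool_rot: [0.708, 0.706, 0.0, -0.0]
force: [0.7, -0.8, -0.2]
finger_gap: 0.251
```

```bash
python3 -c "
from h import *
im=eyes.read_camera('side'); cv2.imwrite('pics/s14.png',cv2.resize(im[100:220,280:440],None,fx=5,fy=5,interpolation=cv2.INTER_CUBIC))
im=eyes.read_camera('wrist'); cv2.imwrite('pics/w14.png',im)
plan((573,-235,20,0))"
```

```text
t 17.77 pos [ 576.3 -236.2   20.4] rpy [0.003 1.    0.   ] [ 0.  0. -1.] F [ 0.7 -0.4 -0.5] gap 0.254
(573, -235, 20) dp [ 1.2 -3.3  0.4] ang [ 0.    -0.    -0.003]
```

View pics/s14.png

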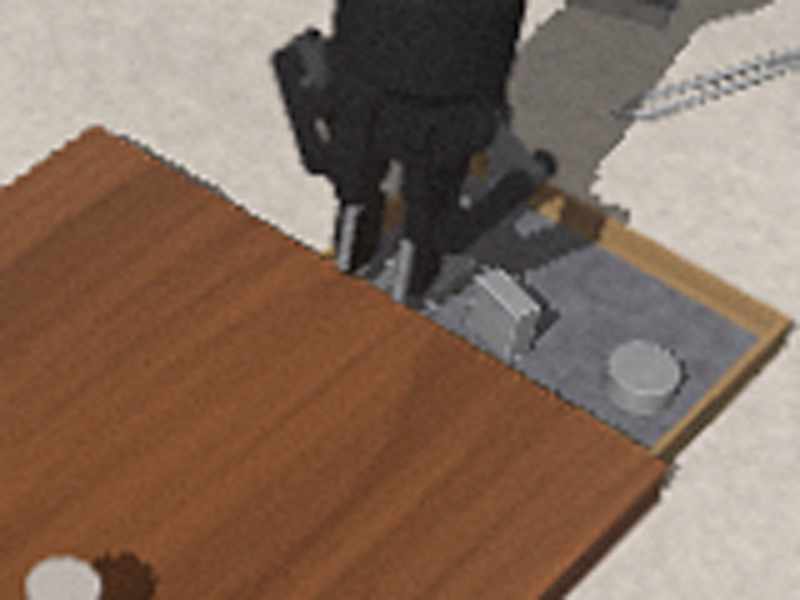

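View pics/w14.png

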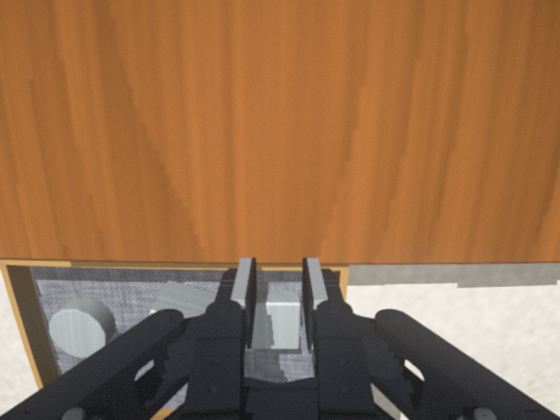

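The wrist view shows the far square inside the tray between the fingers at (283,325). Now I'll work out where the standing square is so I can tip it flat.

```bash
python3 -c "
from h import *
c=eyes.get_calibration('side')
for u,v in ((478,278),(520,320),(500,266),(541,306)):
    print(np.round(ray(c,[(280+u/5,100+v/5)],.034)[0]*1000,1))
w=eyes.get_calibration('wrist')
for u,v in ((172,282),(222,292)): print('w',np.round(ray(w,[(u,v)],.034)[0]*1000,1))
plan((512,-225,80,0),(512,-225,20,0))
"
```

```text
[ 543.3 -261.1   34. ]
[ 514.5 -251.5   34. ]
[ 540.6 -274.6   34. ]
[ 512.7 -265.5   34. ]
w [ 527.5 -236.4   34. ]
w [ 549.9 -241.4   34. ]
t 17.77 pos [ 576.3 -236.2   20.4] rpy [0.003 1.    0.   ] [ 0.  0. -1.] F [ 0.7 -0.4 -0.5] gap 0.254
(512, -225, 80) dp [ 11.1 -64.3 -59.6] ang [ 0.    -0.    -0.003]
(512, -225, 20) dp [ 11.1 -64.3   0.4] ang [ 0.    -0.    -0.003]
```

Call:
{"fn": "servo_tool", "kwargs": {
  "dp": [
    [6, 0, 0],
    [14, 0, 0],
    [20, -4, 0],
    [22, -12, 0],
    [22, -20, 0],
    [22, -28, 0],
    [22, -36, 0],
    [22, -43, 0],
    [22, -48, 0],
    [22, -48, 0]
  ],
  "angular": [
    [0, 0, 0],
    [0, 0, 0],
    [0, 0, 0],
    [0, 0, 0],
    [0, 0, 0],
    [0, 0, 0],
    [0, 0, 0],
    [0, 0, 0],
    [0, 0, 0],
    [0, 0, 0]
  ]
}}

```text
time: 18.6
tool_pos: [0.5265, -0.215, 0.0204]
tool_rot: [0.709, 0.706, -0.001, -0.001]
force: [-0.0, -0.2, -0.1]
finger_gap: 0.248
```

Call:
{"fn": "servo_tool", "kwargs": {
  "dp": [
    [-4, 0, 0],
    [-9, 0, 0],
    [-15, 0, 0],
    [-21, 0, 0],
    [-27, 0, 0],
    [-33, 0, 0],
    [-39, 0, 0],
    [-45, 0, 0],
    [-50, 0, 0],
    [-54, 0, 0]
  ],
  "angular": [
    [0, 0, 0],
    [0, 0, 0],
    [0, 0, 0],
    [0, 0, 0],
    [0, 0, 0],
    [0, 0, 0],
    [0, 0, 0],
    [0, 0, 0],
    [0, 0, 0],
    [0, 0, 0]
  ]
}}

```text
time: 19.43
tool_pos: [0.528, -0.2693, 0.0204]
tool_rot: [0.708, 0.706, -0.0, 0.0]
force: [0.2, 1.0, -0.2]
finger_gap: 0.247
```

```bash
python3 -c "
from h import *
im=eyes.read_camera('side'); cv2.imwrite('pics/s15.png',cv2.resize(im[100:220,280:440],None,fx=5,fy=5,interpolation=cv2.INTER_CUBIC))
plan((612,155,80,0))"
```

```text
t 19.48 pos [ 527.9 -270.3   20.3] rpy [ 0.005  1.    -0.001] [-0.    -0.001 -1.   ] F [ 0.5 -0.9 -0.5] gap 0.252
(612, 155, 80) dp [425.6  82.1 -60.1] ang [-0.     0.001 -0.005]
```

View pics/s15.png

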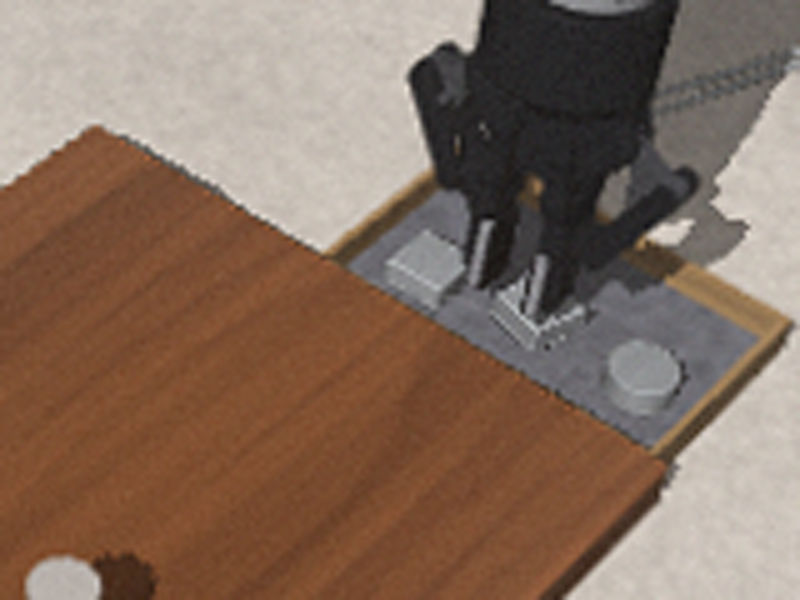

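Three weights now lie flat in the tray: S1 (530,320), S2 (430,265) and R1 (645,375) in this crop. Last is the far round weight: lift and travel behind it.

Call:
{"fn": "servo_tool", "kwargs": {
  "dp": [
    [0, 0, -20],
    [4, 1, -45],
    [25, 6, -62],
    [58, 14, -65],
    [94, 21, -65],
    [130, 28, -65],
    [166, 35, -65],
    [202, 42, -65],
    [238, 49, -65],
    [272, 55, -65]
  ],
  "angular": [
    [0, 0, 0],
    [0, 0, 0],
    [0, 0, 0],
    [0, 0, 0],
    [0, 0, 0],
    [0, 0, 0],
    [0, 0, 0],
    [0, 0, 0],
    [0, 0, 0],
    [0, 0, 0]
  ]
}}

```text
time: 20.32
tool_pos: [0.5841, 0.0061, 0.0856]
tool_rot: [0.708, 0.706, 0.0, -0.0]
force: [0.2, 0.2, 1.1]
finger_gap: 0.249
```

Call:
{"fn": "servo_tool", "kwargs": {
  "dp": [
    [30, 6, 0],
    [58, 11, 0],
    [86, 16, 0],
    [112, 21, 0],
    [134, 26, 0],
    [148, 29, 0],
    [152, 29, 8],
    [152, 29, 20],
    [152, 29, 32],
    [152, 29, 40]
  ],
  "angular": [
    [0, 0, 0],
    [0, 0, 0],
    [0, 0, 0],
    [0, 0, 0],
    [0, 0, 0],
    [0, 0, 0],
    [0, 0, 0],
    [0, 0, 0],
    [0, 0, 0],
    [0, 0, 0]
  ]
}}

```text
time: 21.15
tool_pos: [0.6121, 0.1519, 0.0427]
tool_rot: [0.709, 0.705, -0.003, -0.0]
force: [-0.4, -0.4, -0.7]
finger_gap: 0.249
```

```bash
python3 -c "
from h import *
im=eyes.read_camera('side'); cv2.imwrite('pics/side16.png',im); cv2.imwrite('pics/s16.png',cv2.resize(im[90:340,140:460],None,fx=2.4,fy=2.4,interpolation=cv2.INTER_CUBIC))
im=eyes.read_camera('top'); cv2.imwrite('pics/top16.png',im); cv2.imwrite('pics/t16.png',cv2.resize(im[180:310,390:490],None,fx=4.5,fy=4.5,interpolation=cv2.INTER_CUBIC))
plan((612,152,20,0))"
```

```text
t 21.25 pos [611.7 152.2  42.5] rpy [ 0.006  1.    -0.003] [-0.005 -0.003 -1.   ] F [-0.6  0.2  0.2] gap 0.251
(612, 152, 20) dp [-0.1  0.4 22.5] ang [-0.005  0.003 -0.006]
```

View pics/s16.png

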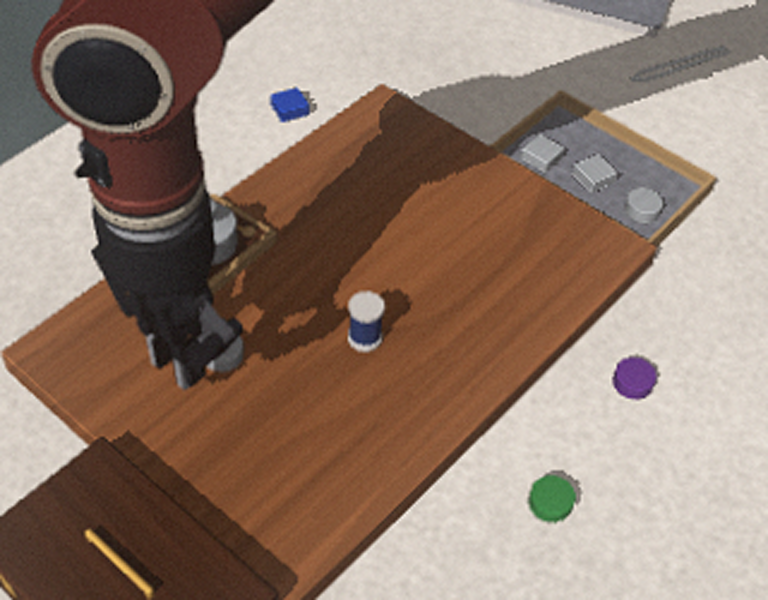

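View pics/t16.png

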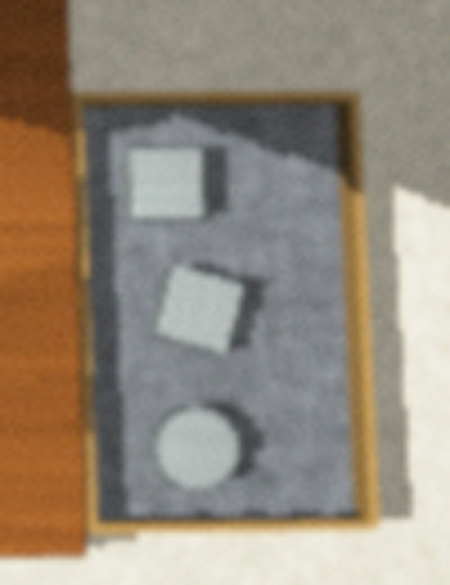

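All three lie flat: S2 (167,183), S1 (200,308) and R1 (198,447) in the top crop. There's no gap wide enough for the last disc. I'll bring R2 to near the edge, slide S1 deeper into the tray with closed fingertips, then push R2 into the freed lane.

```bash
python3 -c "
from h import *
c=eyes.get_calibration('top')
f=lambda u,v:(390+u/4.5,180+v/4.5)
for n,u,v,z in (('S2',167,183,.018),('S1',200,308,.018),('S1 left',156,335,.018),('S1 topleft',177,264,.018),('R1',198,447,.018),('wall in L top',88,105,.02),('wall L mid',90,300,.02),('wall L bot',97,520,.02),('wall R',350,300,.004),('wallRtop',362,300,.02)):
    print(n,np.round(ray(c,[f(u,v)],z)[0]*1000,1))
"
```

```text
S2 [ 571.4 -273.5   18. ]
S1 [ 519.7 -284.7   18. ]
S1 left [ 509.1 -265.9   18. ]
S1 topleft [ 538.  -276.1   18. ]
R1 [ 463.2 -281.    18. ]
wall in L top [ 604.2 -241.6   20. ]
wall L mid [ 523.9 -238.8   20. ]
wall L bot [ 434.9 -237.5   20. ]
wall R [ 522.  -352.7    4. ]
wallRtop [ 521.6 -351.4   20. ]
```

Call:
{"fn": "servo_tool", "kwargs": {
  "dp": [
    [0, 0, 6],
    [0, 0, 12],
    [0, 0, 18],
    [0, 0, 22],
    [-4, 0, 22],
    [-10, 0, 22],
    [-17, 0, 22],
    [-25, 0, 22],
    [-34, 0, 22],
    [-43, 0, 22]
  ],
  "angular": [
    [0, 0, 0],
    [0, 0, 0],
    [0, 0, 0],
    [0, 0, 0],
    [0, 0, 0],
    [0, 0, 0],
    [0, 0, 0],
    [0, 0, 0],
    [0, 0, 0],
    [0, 0, 0]
  ]
}}

```text
time: 22.08
tool_pos: [0.6135, 0.1113, 0.0237]
tool_rot: [0.708, 0.706, 0.0, 0.0]
force: [0.4, 0.7, 0.0]
finger_gap: 0.248
```

Call:
{"fn": "servo_tool", "kwargs": {
  "dp": [
    [-9, 0, 0],
    [-18, 0, 0],
    [-27, 0, 0],
    [-37, 0, 0],
    [-47, 0, 0],
    [-57, 0, 0],
    [-67, 0, 0],
    [-77, 0, 0],
    [-87, 0, 0],
    [-97, 0, 0]
  ],
  "angular": [
    [0, 0, 0],
    [0, 0, 0],
    [0, 0, 0],
    [0, 0, 0],
    [0, 0, 0],
    [0, 0, 0],
    [0, 0, 0],
    [0, 0, 0],
    [0, 0, 0],
    [0, 0, 0]
  ]
}}

```text
time: 22.92
tool_pos: [0.613, 0.0144, 0.0235]
tool_rot: [0.708, 0.706, 0.0, -0.0]
force: [-0.8, 0.6, 0.2]
finger_gap: 0.25
```

```bash
python3 -c "
from h import *
im=eyes.read_camera('side'); cv2.imwrite('pics/s17.png',cv2.resize(im[90:340,140:460],None,fx=2.4,fy=2.4,interpolation=cv2.INTER_CUBIC))
plan((530,-180,20,0))"
```

```text
t 22.97 pos [612.9  10.7  23.2] rpy [ 0.006  1.    -0.003] [-0.001 -0.003 -1.   ] F [-1.8 -2.   0.5] gap 0.247
(530, -180, 20) dp [-191.2  -81.7    3.8] ang [-0.001  0.003 -0.006]
```

View pics/s17.png

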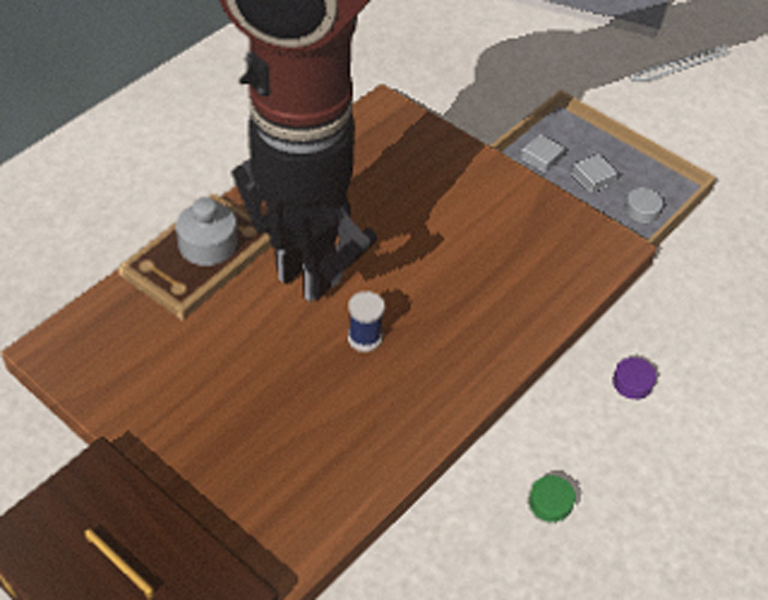

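Call:
{"fn": "servo_tool", "kwargs": {
  "dp": [
    [-8, -1, 1],
    [-17, -3, 2],
    [-26, -6, 2.5],
    [-35, -9, 2.5],
    [-44, -12, 2.5],
    [-53, -16, 2.5],
    [-62, -20, 2.5],
    [-71, -24, 2.5],
    [-80, -28, 2.5],
    [-88, -32, 2.5]
  ],
  "angular": [
    [0, 0, 0],
    [0, 0, 0],
    [0, 0, 0],
    [0, 0, 0],
    [0, 0, 0],
    [0, 0, 0],
    [0, 0, 0],
    [0, 0, 0],
    [0, 0, 0],
    [0, 0, 0]
  ]
}}

```text
time: 23.8
tool_pos: [0.5802, -0.0738, 0.0209]
tool_rot: [0.708, 0.706, -0.0, 0.0]
force: [1.0, 0.6, 1.7]
finger_gap: 0.251
```

Call:
{"fn": "servo_tool", "kwargs": {
  "dp": [
    [-8, -4, 0],
    [-17, -7, 0],
    [-26, -11, 0],
    [-35, -15, 0],
    [-43, -19, 0],
    [-50, -22, 0],
    [-55, -24, 0],
    [-55, -24, 0],
    [-48, -24, -10],
    [-40, -24, -30]
  ],
  "angular": [
    [0, 0, 0],
    [0, 0, 0],
    [0, 0, 0],
    [0, 0, 0],
    [0, 0, 0],
    [0, 0, 0],
    [0, 0, 0],
    [0, 0, 0],
    [0, 0, 0],
    [0, 0, 0]
  ]
}}

```text
time: 24.63
tool_pos: [0.5542, -0.1127, 0.0493]
tool_rot: [0.709, 0.706, -0.002, -0.002]
force: [0.1, -0.0, 0.5]
finger_gap: 0.249
```

```bash
python3 -c "
from h import *
im=eyes.read_camera('side'); cv2.imwrite('pics/s18.png',cv2.resize(im[90:340,140:460],None,fx=2.4,fy=2.4,interpolation=cv2.INTER_CUBIC))
plan((520,-252,85,90),(520,-252,85,-90))"
```

```text
t 24.68 pos [ 558.1 -109.2   54.6] rpy [0.    1.    0.002] [ 0.004  0.002 -1.   ] F [1.5 2.  2.7] gap 0.249
(520, -252, 85) dp [-142.8  -38.   -30.8] ang [ 0.002 -0.004  1.571]
(520, -252, 85) dp [-142.8  -38.   -30.8] ang [ 0.004  0.002 -1.571]
```

View pics/s18.png

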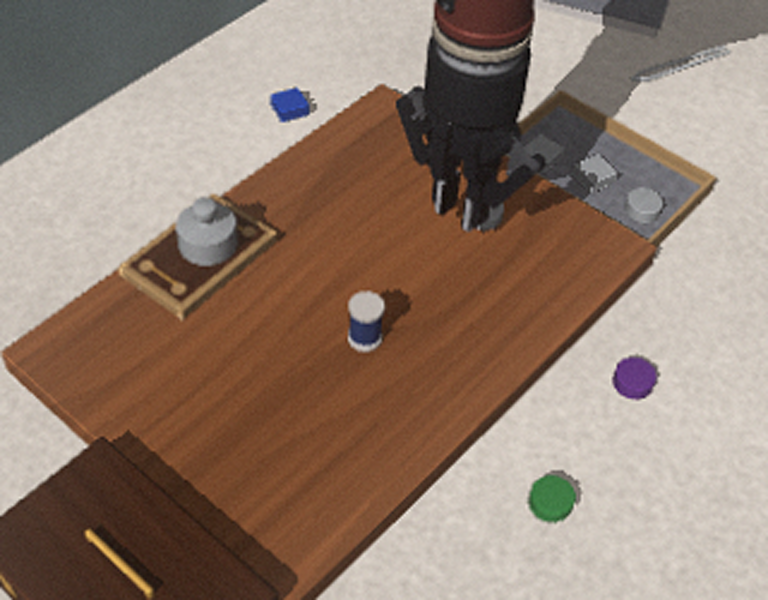

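Call:
{"fn": "servo_tool", "kwargs": {
  "dp": [
    [0, 0, -15],
    [-4, -2, -30],
    [-16, -5, -35],
    [-32, -10, -35],
    [-48, -14, -35],
    [-64, -18, -35],
    [-80, -22, -35],
    [-95, -26, -35],
    [-110, -30, -35],
    [-122, -33, -35]
  ],
  "angular": [
    [0, 0, 0.1],
    [0, 0, 0.2],
    [0, 0, 0.3],
    [0, 0, 0.4],
    [0, 0, 0.5],
    [0, 0, 0.6],
    [0, 0, 0.7],
    [0, 0, 0.8],
    [0, 0, 0.9],
    [0, 0, 1.0]
  ],
  "jaw": 1
}}

```text
time: 25.52
tool_pos: [0.5229, -0.2347, 0.0864]
tool_rot: [0.961, 0.278, -0.0, 0.0]
force: [-0.2, -0.3, 0.4]
finger_gap: 0.002
```

```bash
python3 -c "
from h import *
plan((522,-253,70,90))"
```

```text
t 25.52 pos [ 522.9 -234.7   86.4] rpy [ 0.845  0.534 -0.   ] [-0. -0. -1.] F [-0.2 -0.3  0.4] gap 0.002
(522, -253, 70) dp [-10.5  15.   16.4] ang [0.    0.    0.563]
```

Call:
{"fn": "servo_tool", "kwargs": {
  "dp": [
    [-1, 2, 3],
    [-3, 5, 6],
    [-5, 8, 10],
    [-7, 11, 14],
    [-9, 13, 18],
    [-10, 15, 22],
    [-10, 15, 25],
    [-10, 15, 26],
    [-10, 15, 26],
    [-10, 15, 26]
  ],
  "angular": [
    [0, 0, 0.1],
    [0, 0, 0.2],
    [0, 0, 0.3],
    [0, 0, 0.4],
    [0, 0, 0.5],
    [0, 0, 0.563],
    [0, 0, 0.563],
    [0, 0, 0.563],
    [0, 0, 0.563],
    [0, 0, 0.563]
  ]
}}

```text
time: 26.35
tool_pos: [0.5231, -0.2518, 0.0601]
tool_rot: [1.0, 0.003, 0.0, -0.0]
force: [0.2, -0.0, 0.0]
finger_gap: -0.001
```

```bash
python3 -c "
from h import *
im=eyes.read_camera('side'); cv2.imwrite('pics/s19.png',cv2.resize(im[110:210,310:440],None,fx=6,fy=6,interpolation=cv2.INTER_CUBIC))
im=eyes.read_camera('wrist'); cv2.imwrite('pics/w19.png',im)
plan((520,-252,20,90))"
```

```text
t 26.45 pos [ 523.1 -252.2   60.2] rpy [1.    0.006 0.001] [ 0.001  0.    -1.   ] F [-0.1  0.9  0.3] gap -0.002
(520, -252, 20) dp [-3.1 -0.2 40.2] ang [-0.    -0.001  0.006]
```

View pics/s19.png

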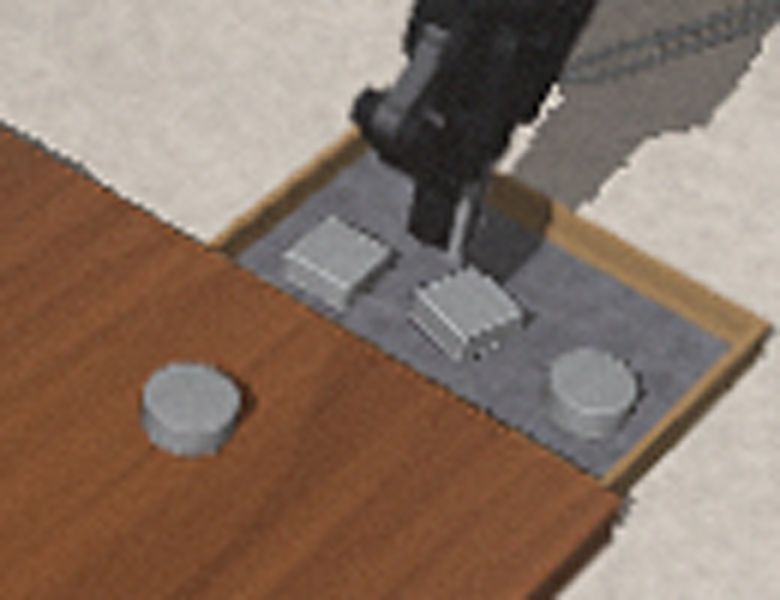

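View pics/w19.png

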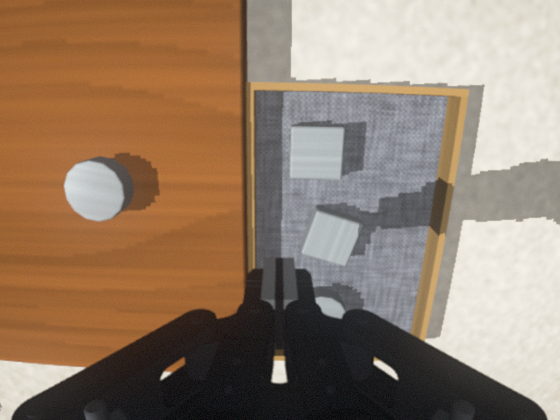

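The closed tip is about 8 mm thick and sits in the free strip between the wall and the near square. I'm lowering it to z ≈ 13 mm there.

Call:
{"fn": "servo_tool", "kwargs": {
  "dp": [
    [-1, 0, 8],
    [-2, 0, 16],
    [-2, 0, 24],
    [-2, 0, 32],
    [-2, 0, 39],
    [-2, 0, 45],
    [-2, 0, 50],
    [-2, 0, 54],
    [-2, 0, 57],
    [-2, 0, 58]
  ],
  "angular": [
    [0, 0, 0],
    [0, 0, 0],
    [0, 0, 0],
    [0, 0, 0],
    [0, 0, 0],
    [0, 0, 0],
    [0, 0, 0],
    [0, 0, 0],
    [0, 0, 0],
    [0, 0, 0]
  ]
}}

```text
time: 27.28
tool_pos: [0.5207, -0.2523, 0.0014]
tool_rot: [1.0, 0.002, -0.0, -0.0]
force: [0.3, 0.9, -0.7]
finger_gap: -0.001
```

```bash
python3 -c "
from h import *
im=eyes.read_camera('wrist'); cv2.imwrite('pics/w20.png',im)
plan((521,-302,2,90))"
```

```text
t 27.33 pos [ 520.8 -252.3    1.6] rpy [ 1.     0.005 -0.   ] [-0.  0. -1.] F [-0.2 -0.3 -0.3] gap -0.001
(521, -302, 2) dp [ 0.  49.7 -0.5] ang [-0.     0.     0.005]
```

View pics/w20.png

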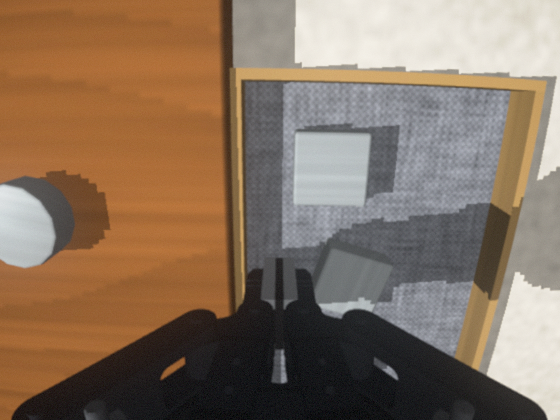

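No contact. The tip is in the strip beside S1, so I'm sliding S1 towards the far wall of the tray.

Call:
{"fn": "servo_tool", "kwargs": {
  "dp": [
    [0, 4, 0],
    [0, 9, 0],
    [0, 14, 0],
    [0, 20, 0],
    [0, 26, 0],
    [0, 32, 0],
    [0, 38, 0],
    [0, 43, 0],
    [0, 47, 0],
    [0, 49, 0]
  ],
  "angular": [
    [0, 0, 0],
    [0, 0, 0],
    [0, 0, 0],
    [0, 0, 0],
    [0, 0, 0],
    [0, 0, 0],
    [0, 0, 0],
    [0, 0, 0],
    [0, 0, 0],
    [0, 0, 0]
  ]
}}

```text
time: 28.17
tool_pos: [0.5211, -0.3022, 0.002]
tool_rot: [1.0, 0.002, 0.0, 0.0]
force: [-1.2, 1.4, 1.1]
finger_gap: 0.002
```

Call:
{"fn": "servo_tool", "kwargs": {
  "dp": [
    [0, 0, -12],
    [0, -2, -28],
    [0, -10, -48],
    [0, -25, -68],
    [-2, -45, -80],
    [4, -68, -85],
    [12, -92, -85],
    [20, -116, -85],
    [28, -140, -85],
    [34, -160, -85]
  ],
  "angular": [
    [0, 0, 0],
    [0, 0, 0],
    [0, 0, -0.1],
    [0, 0, -0.2],
    [0, 0, -0.3],
    [0, 0, -0.4],
    [0, 0, -0.5],
    [0, 0, -0.6],
    [0, 0, -0.7],
    [0, 0, -0.8]
  ]
}}

```text
time: 29.0
tool_pos: [0.5553, -0.1393, 0.0882]
tool_rot: [0.919, 0.395, 0.001, 0.0]
force: [0.6, 0.3, -0.2]
finger_gap: 0.003
```

```bash
python3 -c "
from h import *
im=eyes.read_camera('side'); cv2.imwrite('pics/s21.png',cv2.resize(im[90:230,290:450],None,fx=5,fy=4.2,interpolation=cv2.INTER_CUBIC)); cv2.imwrite('pics/side21.png',im)
im=eyes.read_camera('top'); cv2.imwrite('pics/t21.png',cv2.resize(im[180:310,310:490],None,fx=4,fy=4,interpolation=cv2.INTER_CUBIC))
plan((562,-110,80,15))"
```

```text
t 29.1 pos [ 556.2 -135.7   88.1] rpy [0.687 0.727 0.004] [ 0.003  0.003 -1.   ] F [ 0.3  0.9 -0.1] gap -0.002
(562, -110, 80) dp [ 22.7 -13.4   8.2] ang [ 0.001 -0.004 -0.495]
```

View pics/s21.png

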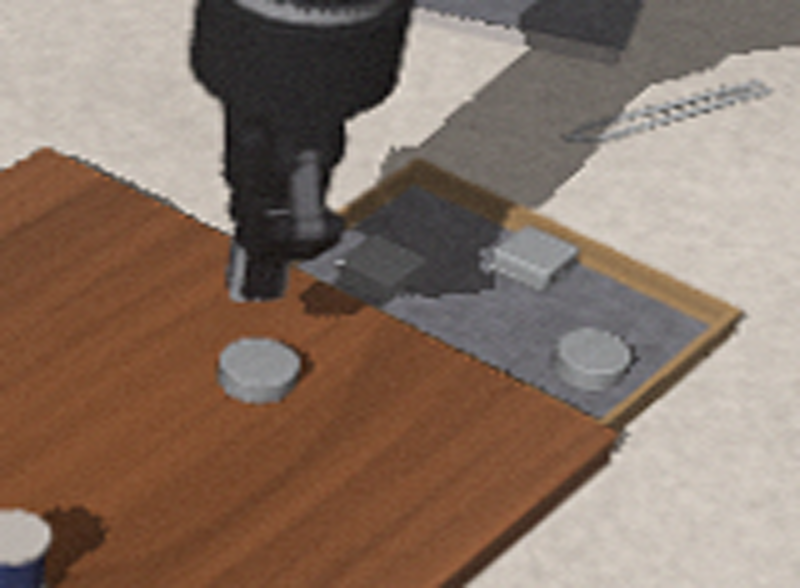

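View pics/t21.png

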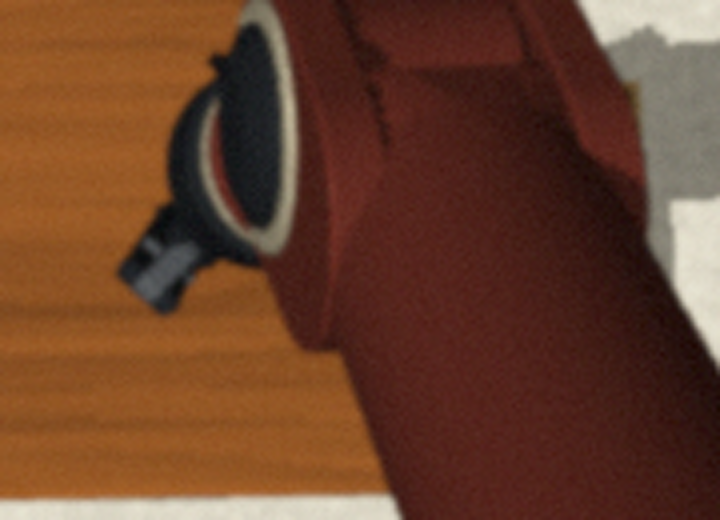

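S1 is now flat by the far wall, leaving the lane free. R2 is at side crop (258,365); measuring it.

```bash
python3 -c "
from h import *
c=eyes.get_calibration('side')
print('R2',ray(c,[(290+258/5,90+362/4.2)],.039)*1000)
print('S1',ray(c,[(290+537/5,90+252/4.2)],.018)*1000,'S2',ray(c,[(290+383/5,90+258/4.2)],.018)*1000,'R1',ray(c,[(290+594/5,90+350/4.2)],.018)*1000)
plan((552,-110,80,12),(552,-110,20,12))"
```

```text
R2 [[ 556.7723787 -153.4069074   39.       ]]
S1 [[ 525.30584835 -328.80972155   18.        ]] S2 [[ 574.32131584 -274.83008262   18.        ]] R1 [[ 465.11021125 -281.27909494   18.        ]]
t 29.1 pos [ 556.2 -135.7   88.1] rpy [0.687 0.727 0.004] [ 0.003  0.003 -1.   ] F [ 0.3  0.9 -0.1] gap -0.002
(552, -110, 80) dp [ 15.8 -20.7   8.2] ang [ 0.001 -0.004 -0.548]
(552, -110, 20) dp [ 15.5 -20.7  68.2] ang [ 0.001 -0.004 -0.548]
```

```bash
python3 -c "
from h import *
plan((562,-108,80,10),(562,-108,20,10))"
```

```text
t 29.1 pos [ 556.2 -135.7   88.1] rpy [0.687 0.727 0.004] [ 0.003  0.003 -1.   ] F [ 0.3  0.9 -0.1] gap -0.002
(562, -108, 80) dp [ 24.1 -14.8   8.2] ang [ 0.001 -0.004 -0.583]
(562, -108, 20) dp [ 23.9 -14.8  68.2] ang [ 0.001 -0.004 -0.583]
```

Call:
{"fn": "servo_tool", "kwargs": {
  "dp": [
    [4, -3, 0],
    [9, -6, 0],
    [14, -9, 0],
    [19, -12, 2],
    [23, -14, 4],
    [24, -15, 10],
    [24, -15, 20],
    [24, -15, 30],
    [24, -15, 38],
    [24, -15, 44]
  ],
  "angular": [
    [0, 0, -0.1],
    [0, 0, -0.2],
    [0, 0, -0.3],
    [0, 0, -0.4],
    [0, 0, -0.5],
    [0, 0, -0.58],
    [0, 0, -0.58],
    [0, 0, -0.58],
    [0, 0, -0.58],
    [0, 0, -0.58]
  ],
  "jaw": 0.75
}}

```text
time: 29.93
tool_pos: [0.5593, -0.1143, 0.0416]
tool_rot: [0.77, 0.638, -0.001, -0.0]
force: [-0.3, -0.0, -0.6]
finger_gap: 0.25
```

```bash
python3 -c "
from h import *
im=eyes.read_camera('wrist'); cv2.imwrite('pics/w22.png',im)
plan((562,-108,20,10),(560,-120,20,10),(525,-215,20,10),(522,-238,20,0))"
```

```text
t 29.98 pos [ 558.8 -114.    40.7] rpy [ 0.187  0.982 -0.001] [-0.004 -0.    -1.   ] F [-0.2  0.5 -0.4] gap 0.252
(562, -108, 20) dp [ 6.5  2.1 20.7] ang [-0.003  0.001 -0.013]
(560, -120, 20) dp [-5.6  2.4 20.7] ang [-0.003  0.001 -0.013]
(525, -215, 20) dp [-105.5  -14.3   20.9] ang [-0.003  0.001 -0.013]
(522, -238, 20) dp [-128.6  -12.9   20.9] ang [-0.003  0.    -0.188]
```

View pics/w22.png

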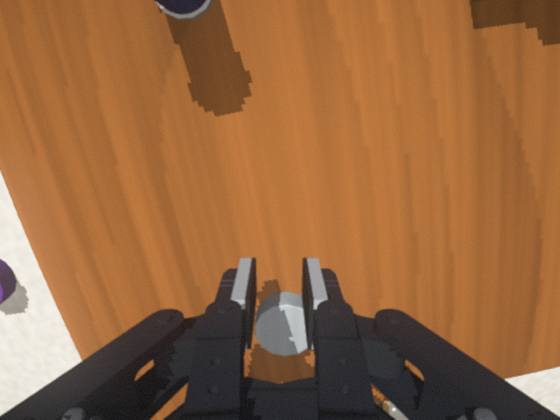

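R2 sits at (285,325), nearly centred in the notch. Lowering, then pushing.

Call:
{"fn": "servo_tool", "kwargs": {
  "dp": [
    [5, 2, 5],
    [6, 3, 10],
    [6, 3, 15],
    [6, 3, 19],
    [5, 3, 21],
    [0, 3, 21],
    [-6, 3, 21],
    [-12, 2, 21],
    [-19, 1, 21],
    [-27, 0, 21]
  ],
  "angular": [
    [0, 0, 0],
    [0, 0, 0],
    [0, 0, 0],
    [0, 0, 0],
    [0, 0, 0],
    [0, 0, 0],
    [0, 0, 0],
    [0, 0, 0],
    [0, 0, 0],
    [0, 0, 0]
  ]
}}

```text
time: 30.82
tool_pos: [0.5551, -0.1408, 0.0222]
tool_rot: [0.77, 0.638, 0.0, 0.0]
force: [0.1, 0.6, -0.6]
finger_gap: 0.25
```

```bash
python3 -c "
from h import *
im=eyes.read_camera('side'); cv2.imwrite('pics/s23.png',cv2.resize(im[100:220,290:440],None,fx=5,fy=5,interpolation=cv2.INTER_CUBIC))
plan((524,-205,20,5),(522,-233,20,0))"
```

```text
t 30.87 pos [ 554.1 -143.6   22. ] rpy [ 0.188  0.982 -0.002] [-0.001 -0.002 -1.   ] F [-1.5 -0.9  0. ] gap 0.248
(524, -205, 20) dp [-65.9 -18.    2.1] ang [-0.001  0.002 -0.102]
(522, -233, 20) dp [-93.8 -14.7   2.2] ang [-0.001  0.002 -0.189]
```

View pics/s23.png

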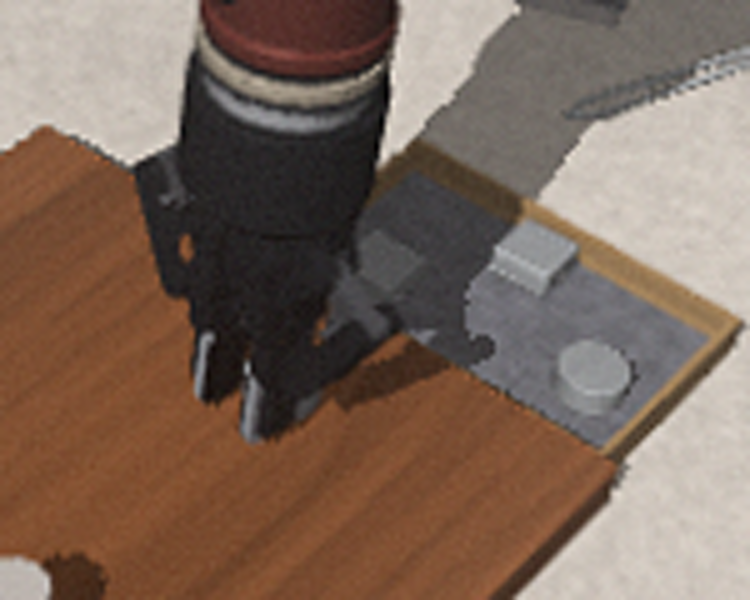

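Call:
{"fn": "servo_tool", "kwargs": {
  "dp": [
    [-6, -2, 0.5],
    [-12, -4, 1],
    [-19, -6, 1.5],
    [-26, -8, 1.5],
    [-33, -10, 1.5],
    [-40, -12, 1.5],
    [-47, -14, 1.5],
    [-53, -16, 1.5],
    [-58, -18, 1.5],
    [-62, -18, 1.5]
  ],
  "angular": [
    [0, 0, -0.01],
    [0, 0, -0.02],
    [0, 0, -0.03],
    [0, 0, -0.05],
    [0, 0, -0.07],
    [0, 0, -0.09],
    [0, 0, -0.11],
    [0, 0, -0.13],
    [0, 0, -0.15],
    [0, 0, -0.17]
  ]
}}

```text
time: 31.7
tool_pos: [0.525, -0.1984, 0.0203]
tool_rot: [0.712, 0.702, -0.0, -0.0]
force: [0.2, 1.3, 1.1]
finger_gap: 0.246
```

```bash
python3 -c "
from h import *
im=eyes.read_camera('side'); cv2.imwrite('pics/s24.png',cv2.resize(im[100:220,290:440],None,fx=5,fy=5,interpolation=cv2.INTER_CUBIC))
plan((522,-243,20,0))"
```

```text
t 31.75 pos [ 524.9 -199.4   20.2] rpy [ 0.015  1.    -0.001] [-0.002 -0.001 -1.   ] F [0.3 0.6 1.7] gap 0.247
(522, -243, 20) dp [-43.6  -2.2   0.2] ang [-0.002  0.001 -0.015]
```

View pics/s24.png

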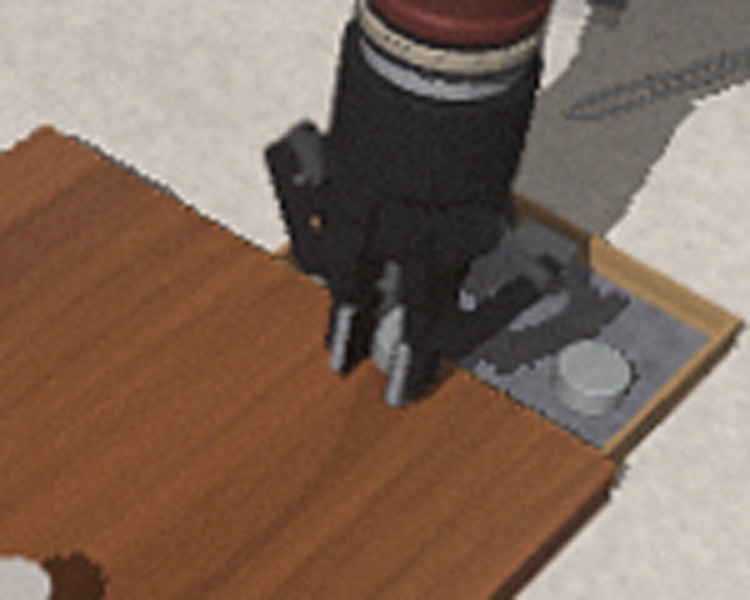

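Call:
{"fn": "servo_tool", "kwargs": {
  "dp": [
    [-6, 0, 0],
    [-13, -1, 0],
    [-20, -1, 0],
    [-26, -1, 0],
    [-31, -1, 0],
    [-36, -2, 0],
    [-40, -2, 0],
    [-43, -2, 0],
    [-45, -2, 0],
    [-45, -2, 0]
  ],
  "angular": [
    [0, 0, 0],
    [0, 0, 0],
    [0, 0, 0],
    [0, 0, 0],
    [0, 0, 0],
    [0, 0, 0],
    [0, 0, 0],
    [0, 0, 0],
    [0, 0, 0],
    [0, 0, 0]
  ]
}}

```text
time: 32.58
tool_pos: [0.5233, -0.2432, 0.0204]
tool_rot: [0.713, 0.701, -0.0, 0.0]
force: [-0.1, -0.2, 0.1]
finger_gap: 0.253
```

```bash
python3 -c "
from h import *
im=eyes.read_camera('wrist'); cv2.imwrite('pics/w25.png',im)
im=eyes.read_camera('side'); cv2.imwrite('pics/s25.png',cv2.resize(im[100:220,290:440],None,fx=5,fy=5,interpolation=cv2.INTER_CUBIC))
plan((522,-253,20,0))"
```

```text
t 32.68 pos [ 523.4 -242.3   20.4] rpy [0.016 1.    0.   ] [ 0.  0. -1.] F [-0.4 -0.1 -0.1] gap 0.251
(522, -253, 20) dp [-10.7  -1.2   0.4] ang [ 0.    -0.    -0.016]
```

View pics/s25.png

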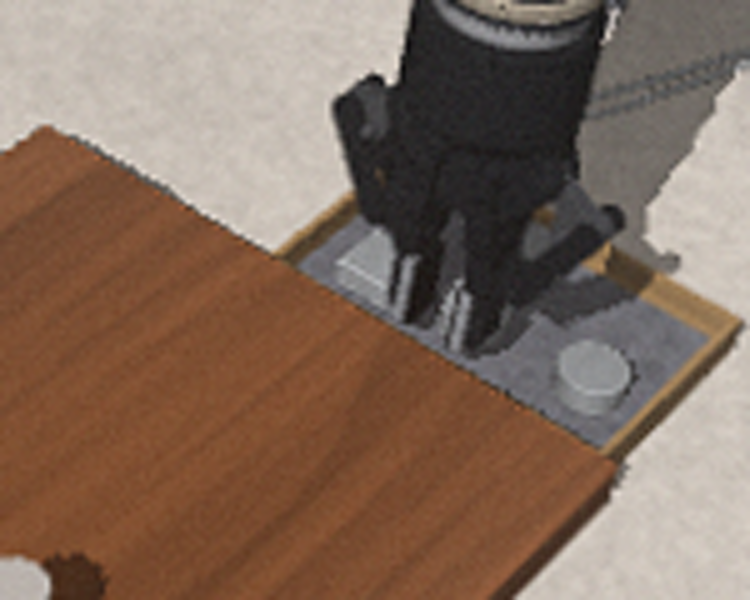

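View pics/w25.png

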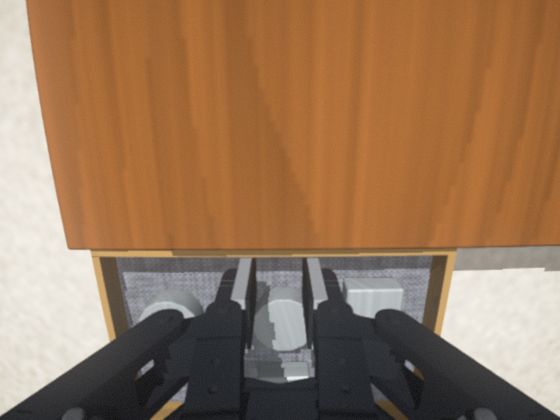

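R2 has dropped into the tray between the fingers (283,320). Lifting clear and retreating.

Call:
{"fn": "servo_tool", "kwargs": {
  "dp": [
    [0, 0, -15],
    [0, 0, -35],
    [3, 0, -60],
    [15, 0, -85],
    [40, 0, -100],
    [72, 0, -110],
    [106, 0, -115],
    [140, 0, -120],
    [174, 0, -120],
    [205, 0, -120]
  ],
  "angular": [
    [0, 0, 0],
    [0, 0, 0],
    [0, 0, 0],
    [0, 0, 0],
    [0, 0, 0],
    [0, 0, 0],
    [0, 0, 0],
    [0, 0, 0],
    [0, 0, 0],
    [0, 0, 0]
  ]
}}

```text
time: 33.52
tool_pos: [0.5265, -0.0348, 0.1412]
tool_rot: [0.712, 0.702, 0.001, 0.0]
force: [0.0, -0.0, -0.1]
finger_gap: 0.244
```

Call:
{"fn": "servo_tool", "kwargs": {
  "dp": [
    [30, 0, 0],
    [58, 0, 0],
    [84, 0, 0],
    [106, 0, 0],
    [122, 0, 0],
    [130, 0, 0],
    [130, 0, 0],
    [130, 0, 0],
    [130, 0, 0],
    [130, 0, 0]
  ],
  "angular": [
    [0, 0, 0],
    [0, 0, 0],
    [0, 0, 0],
    [0, 0, 0],
    [0, 0, 0],
    [0, 0, 0],
    [0, 0, 0],
    [0, 0, 0],
    [0, 0, 0],
    [0, 0, 0]
  ]
}}

```text
time: 34.35
tool_pos: [0.5287, 0.0904, 0.1402]
tool_rot: [0.714, 0.7, -0.001, 0.0]
force: [-0.1, -0.6, 0.4]
finger_gap: 0.249
```

```bash
python3 -c "
from h import *
im=eyes.read_camera('side'); cv2.imwrite('pics/s26.png',im)
im=eyes.read_camera('top'); cv2.imwrite('pics/t26.png',im); cv2.imwrite('pics/t26c.png',cv2.resize(im[180:310,390:490],None,fx=4.5,fy=4.5,interpolation=cv2.INTER_CUBIC))
plan()"
```

```text
t 34.45 pos [528.8  90.9 140.3] rpy [ 0.018  1.    -0.001] [-0.    -0.001 -1.   ] F [-0.1  0.6  0.3] gap 0.244
```

View pics/s26.png

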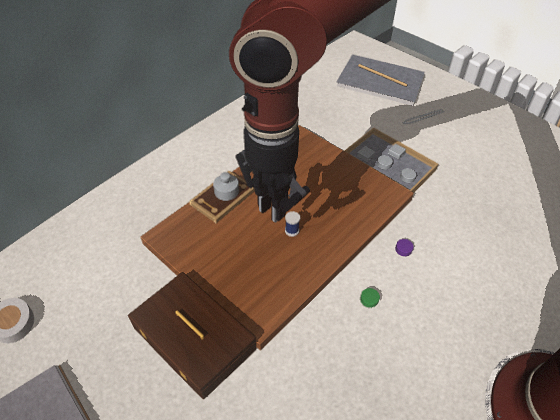

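View pics/t26c.png

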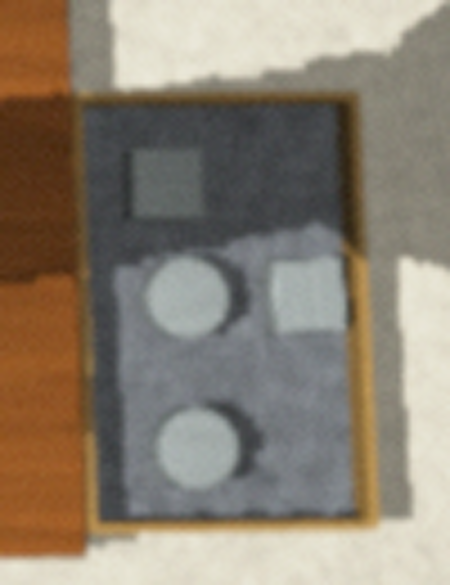

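View pics/t26.png

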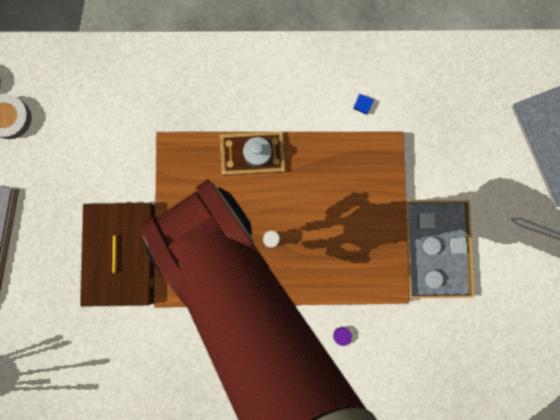

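All four weights lie flat in the tray, at (167,183), (188,297), (308,297) and (198,447) in the top crop. The spool is at (271,239) and the panel and knob at (252,152), both as at the start. The gripper hangs free, with its tips at about 150 mm.

```bash
python3 -c "
from h import *
a=cv2.imread('pics/top0.png').astype(int);b=cv2.imread('pics/t26.png').astype(int)
print('panel/knob mean abs diff',abs(a-b)[130:178,216:290].mean(),'spool',abs(a-b)[228:250,260:281].mean())
from workcell import finish_job
print(finish_job())"
```

```text
panel/knob mean abs diff 15.831362612612613 spool 20.85930735930736
the job is handed in; nothing more can be done
None
```

```bash
python3 -c "
import cv2,numpy as np
a=cv2.imread('pics/top0.png');b=cv2.imread('pics/t26.png')
print(abs(a.astype(int)-b)[20:60,450:550].mean(), 'empty table')
for n,(r0,r1,c0,c1) in {'panel':(126,180,214,292),'spool':(226,252,258,284),'ref blue':(90,118,350,380)}.items():
    print(n,cv2.phaseCorrelate(cv2.cvtColor(a,6)[r0:r1,c0:c1].astype(np.float64),cv2.cvtColor(b,6)[r0:r1,c0:c1].astype(np.float64)))
"
```

```text
26.330083333333334 empty table
panel ((-0.02750295400240077, -9.206423401053598e-05), 0.9551118748088611)
spool ((0.5911199281705795, 0.4671381538589756), 1.0518184866272717)
ref blue ((0.2513277163239511, -0.02967203310531019), 0.9438347776413257)
```

All four small steel weights are in the tray, and I handed the job in at about 34.5 s of the 72 s allowed. I pushed each one over the −y edge with the two fingertips held slightly apart as a fork; none was picked up.

- **Square nearest the robot:** It landed on its edge, and for a moment the fingertips pressed on it with about 32 N (wrist reading). I tipped it flat with the fingertips and slid it deeper into the tray to make room for the last disc.
- **Fingertip height:** The fingertips were about 11 mm behind the reported tool point, not 22 mm ahead as described. I measured this from two camera views and set the pushing height from that.

**Last checks:**
- The final top view shows all four weights lying flat and separate in the tray.
- The panel and knob weight show no shift between the first and last top pictures (under 0.1 px).
- The spool's best match came out at 0.5–0.6 px, about 1 mm. I put that down to picture noise, since the fixed blue block reads 0.25 px the same way and the fingers stayed well clear of the spool.
- A plain picture-difference check disagreed: it gave 16 for the panel and knob and 21 for the spool. Bare table gave 26, so it shows only noise and changed shading.
- At hand-in the gripper hung free, with its tips about 150 mm up.

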